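# Lock the balance's levelling screw, then keep the heaviest pot

### The job

Get the bench balance ready and use it. Slide the gauge blade 30 mm into the gap under the levelling screw and leave it there; put the spanner on the screw head with its tail between the two pins, so that it holds the screw still, and swing the lever of the locknut clockwise (seen from above) until it is fully tight; then take the spanner and the gauge off and lay both back on the grey rubber mat, right way up. With the balance cleared, weigh the closed pots (two or three of them, alike outside) against each other, one on each pan, to find the heaviest, and leave the heaviest standing in the steel tray and the others standing on the bench, off the balance and out of the tray, without disturbing the stack of dishes and the two red-capped cups behind.

Things in the scene. Friction and masses are not known exactly. Their poses are not given: they have to be found in the camera images.
- balance: grey bench balance, fixed. Origin on the bench under the pivot column; z up, y along the beam to the left pan, x away from the robot at yaw 0. In front, along y, lies a base bar (x -165 to -95, y -140 to +125, top at 12 mm). An aluminium bridge (x -155 to -20, y +-20, underside 24, top 34 mm high) spans over it and carries the levelling screw at x -130, y 0.
- pins (a point): midway between two upright steel pins, 10 mm thick, on the base bar, 105 mm in +y from the screw axis, 32 mm apart (22 mm clear) along x; this point is 60 mm above the bench, their tops at 85. The spanner's tail goes down between them on to a rest, top at 54 mm. Axes as the balance.
- gap_mouth (a point): middle of the -y mouth of the gap under the levelling screw, at the bridge's -y face, 20 mm from the screw axis, 15.5 mm above the bench (bar top 12, screw foot 19.5). Axes as the balance. The blade slides in along +y, lying on the bar, until its tip is 30 mm (+-5) in +y from here and under the screw; nothing stops it, so measure.
- screw (a joint): turn of the levelling screw in the bridge, rad, 0 = as set, positive clockwise from above, friction 0.08 N m, range +-0.9. The locknut drags it round (with up to 0.25 N m) unless it is held; it must end within 0.3 of 0 and never pass 0.6.
- screw_head (a point): flat-sided upright steel head of the levelling screw: 14 thick (x), 30 long (y; along the balance's y when the joint is 0), 14 high plus a stepped, tapered top of 6 mm (7 x 23 mm, 74 mm above the bench). This point is the centre of the straight part, 61 mm above the bench; a collar at 54 mm carries the spanner.
- locknut (a joint): turn of the lever locknut on the screw, rad: starts in 0 to 0.35, grows clockwise from above, fully tight at its stop at 1.3 (1.2 or more counts). Friction 0.25 N m, stays where left. At 0 the lever points from the screw axis to 0.75 rad counter-clockwise of the balance's -x (to -x and -y); at 1.3 to 0.55 rad clockwise of -x.
- lever_post (a point): upright round black post, 16 mm thick, on the end of the locknut's lever, 70 mm from the screw axis; it reaches from 37 to 95 mm above the bench and this point is on its axis at 80 mm. The locknut (33 to 38 mm wide) and the lever lie 35 to 49 mm above the bench.
- gauge_handle (a point): centre of the gauge's handle: upright black block 16 (x) by 30 (y) by 45 mm high; 0.12 kg in all. From the foot of its +y face a flat steel blade, 20 wide, 5 thick, sticks out 75 mm along +y, undersides flush. Grip across x. The tip is 90 mm from this point along +y.
- blade_tip (a point): middle of the blade's tip edge, 2.5 mm above its underside; axes as gauge_handle.
- spanner_eye (a point): centre of the steel spanner's eye, a slot open above and below, 33 (x) by 17 (y) in a head 47 x 33 x 14 mm; 7 mm above the underside. The handle, 14 wide, 12 thick, runs along +x to a tail 135 mm from here. 0.25 kg. On the screw, its x lies along the balance's +y, tail between the pins, eye centre level with screw_head.
- spanner_grip (a point): centre of the spanner's black grip block, 36 (x) by 16 (y) mm, standing from 12 to 45 mm above the underside, 58 mm from the eye along +x; this point is 32.5 mm above the underside, axes as spanner_eye. Grip across y.
- mat_mid (a point): centre of the top of the grey rubber tool mat, 240 (x) by 200 (y) by 3 mm, fixed; both tools start on it. A tool counts as back when its handle or grip point is over the mat.
- beam (a joint): tilt of the balance's beam, rad: 0 level (a soft spring levels it when empty), +0.09 left (+y) pan fully up and right pan down, -0.09 the reverse; stops at +-0.09. Whichever pan holds more goes down fully.
- pan_left (a point): centre of the top of the left (+y) pan, a flat rimless steel disc 110 mm across and 4 mm thick, fixed to the beam, 120 mm from the pivot. 53 mm above the bench when level, 42 to 64 when tilted.
- pan_right (a point): the same of the right (-y) pan.
- tray_in (a point): centre of the inner floor (4 mm above the bench) of the loose square steel tray (0.4 kg), 116 x 116 mm outside, walls 4 mm thick and 16 mm high.
- dishes: stack of four lidded culture dishes, 90 mm across, 62 mm high, origin under its centre: leave alone.
- cup_1: amber cup with red cap, 42 mm across, 70 mm high, origin under its centre: leave alone.
- cup_2: another such cup: leave alone.
- pot_a_mid (a point): centre of a closed opaque white pot with a black cap, 46 mm across, 44 mm high (all look alike; 0.09 to 0.30 kg, weights at least 25 g apart); z is its axis. May be absent.
- pot_b_mid (a point): centre of a closed opaque white pot with a black cap, 46 mm across, 44 mm high (all look alike; 0.09 to 0.30 kg, weights at least 25 g apart); z is its axis. May be absent.
- pot_c_mid (a point): centre of a closed opaque white pot with a black cap, 46 mm across, 44 mm high (all look alike; 0.09 to 0.30 kg, weights at least 25 g apart); z is its axis. May be absent.
Mind the look-alikes: they are no part of the job. Leave any blue or green look-alike of the part that bears pot_b_mid alone.

How it is judged (in metres and radians):
On the way, in this order (a step that is already met when the one before it is completed fails the run):
1. the gauge blade is 30 mm (+-7) into the gap under the levelling screw (x of blade_tip in the frame of gap_mouth between -0.009 and 0.009 m and y of blade_tip in the frame of gap_mouth between 0.023 and 0.037 m and z of blade_tip in the frame of gap_mouth between -0.006 and 0.006 m), for 0.2 s.
2. the spanner sits on the screw head, with the gauge still in (all of step 1 and horizontal distance between spanner_eye and screw_head below 0.005 m and z of spanner_eye in the frame of screw_head below 0.005 m and angle between the x axis of spanner_eye and the y axis of screw_head, either way round below 0.25 rad), for 0.2 s.
3. the locknut is tight (1.2 rad or more) with the spanner on, the screw within 0.3 rad of 0 and the gauge still in (all of step 2 and value of joint screw between -0.3 and 0.3 rad and value of joint locknut above 1.2 rad), for 0.2 s.
4. with spanner and gauge off, the heaviest pot and another stand released on opposite pans and the heaviest has gone down (horizontal distance between blade_tip and gap_mouth above 0.03 m and horizontal distance between spanner_eye and screw_head above 0.05 m and contact force between balance and anything else above 3.1 N and contact force between balance and the fingers below 0.1 N and ((horizontal distance between pot_c_mid and pan_left below 0.045 m and distance between pot_c_mid and pan_left below 0.055 m and horizontal distance between pot_a_mid and pan_right below 0.045 m and distance between pot_a_mid and pan_right below 0.055 m and value of joint beam below -0.05 rad and contact force between the fingers and pot_a below 0.1 N and contact force between the fingers and pot_c below 0.1 N) or (horizontal distance between pot_a_mid and pan_left below 0.045 m and distance between pot_a_mid and pan_left below 0.055 m and horizontal distance between pot_c_mid and pan_right below 0.045 m and distance between pot_c_mid and pan_right below 0.055 m and value of joint beam above 0.05 rad and contact force between the fingers and pot_a below 0.1 N and contact force between the fingers and pot_c below 0.1 N) or (horizontal distance between pot_c_mid and pan_left below 0.045 m and distance between pot_c_mid and pan_left below 0.055 m and horizontal distance between pot_b_mid and pan_right below 0.045 m and distance between pot_b_mid and pan_right below 0.055 m and value of joint beam below -0.05 rad and contact force between the fingers and pot_b below 0.1 N and contact force between the fingers and pot_c below 0.1 N) or (horizontal distance between pot_b_mid and pan_left below 0.045 m and distance between pot_b_mid and pan_left below 0.055 m and horizontal distance between pot_c_mid and pan_right below 0.045 m and distance between pot_c_mid and pan_right below 0.055 m and value of joint beam above 0.05 rad and contact force between the fingers and pot_b below 0.1 N and contact force between the fingers and pot_c below 0.1 N))), for 0.3 s.
At the end, for the whole second after the job is handed in: Locknut 1.2 rad or tighter, screw within 0.3 rad of 0; gauge and spanner upright at rest on the mat; the heaviest pot upright within 35 mm of the tray's centre each way, the others upright on the bench, off the balance and out of the tray; all at rest (value of joint screw between -0.3 and 0.3 rad and value of joint locknut above 1.2 rad and x of gauge_handle in the frame of mat_mid between -0.115 and 0.115 m and y of gauge_handle in the frame of mat_mid between -0.095 and 0.095 m and height (world z) of gauge_handle below 0.035 m and x of spanner_grip in the frame of mat_mid between -0.115 and 0.115 m and y of spanner_grip in the frame of mat_mid between -0.095 and 0.095 m and height (world z) of spanner_grip below 0.045 m and angle between each of gauge_handle, spanner_grip, pot_a_mid, pot_b_mid, pot_c_mid's own z axis and vertical below 0.15 rad and x of pot_c_mid in the frame of tray_in between -0.035 and 0.035 m and y of pot_c_mid in the frame of tray_in between -0.035 and 0.035 m and height (world z) of pot_c_mid below 0.034 m and height (world z) of each of pot_a_mid, pot_b_mid below 0.027 m and horizontal distance between each of pot_a_mid, pot_b_mid and tray_in above 0.07 m and linear speed of each of pot_a, pot_b, pot_c, gauge, spanner below 0.02 m/s); the robot touches nothing.
It fails at once if the levelling screw is dragged round more than 0.6 rad (value of joint screw above 0.6 rad or value of joint screw below -0.6 rad).
It fails at once if the dishes or cups are moved more than 20 mm (distance of any of dishes, cup_1, cup_2 from where it was at the start of the episode above 0.02 m).
Of pot_a, pot_b only 1 to 2 are there at a start; the rules pass over those that are not, and their reading is None.
At some moment in a run one of tray may be knocked a few centimetres aside while the robot is not near it.
Once in a run the grip may slacken for a moment while it holds something.
It also fails if it takes over 210 s, if anything falls off the work surface, if the arm or the gripper's body presses on something with over 40 N, if the wrist force passes 120 N, or if a joint passes its speed limit or range.

### The arm

A 6-joint arm with a two-finger parallel gripper is mounted at the origin on the work surface. World frame = base frame: x ahead of the robot, y to its left, z up, the work surface at z = 0. Lengths are in mm, angles in rad, forces in N, time in s.
With the tool pointing down it reaches from about 250 to 850 mm from the base axis. Payload 12.5 kg.
Tool frame: the origin (TCP) lies midway between the tips of the shut fingers; the grasp point (between the pads) lies 19 mm behind it; z points along the fingers, y is the line along which they close (so a half turn about z gives the same grasp; the last joint's range is limited). The gripper opens to 93 mm and grips with 3 to 60 N. Pads are 15 mm wide; open, the fingers measure 128 mm over their backs; the gripper's body (75 mm by 188 mm) begins 65 mm behind the grasp point.
Start: joints at [1.202, 0.351, 1.652, -0, 1.139, -0.085], TCP at [153.971, 527.993, 218.633] pointing down, gripper open.
Joint ranges: [-2.75, 2.75], [-0.79, 2.1], [0.01, 2.65], [-1.57, 4.71], [0.07, 3.14], [-2.87, 2.87]. Speed limits (rad/s): [2.22, 2.22, 2.79, 3.14, 3.14, 3.14].

### API

Orientations are given as [roll, pitch, yaw] about the fixed x, y, z axes, in that order (R = Rz(yaw) Ry(pitch) Rx(roll)).
In Python, from bench import manip, eyes, job gives the robot as it stands. The module is installed in compiled form; this text tells all that it offers.
- The arm moves only by the shell command python3 -m jog 'ROWS' [OPENING] [FORCE]. ROWS is JSON, one flat list of numbers, 4 for each row, row after row: the shift along the tool's x, y, z in units of 25 mm (1.0 is 25 mm), then the turn about the tool's z in units of 10 degrees (1.0 is 10 degrees). In form: [x, y, z, spin, x, y, z, spin, ...]. A call has 1 to 10 rows; each row is the pose to reach, as a shift and turn from the pose commanded when the call began, along the tool's axes at that moment; what a row does not reach only later rows make up. A row lasts 1/8 s, in which the tool goes at most 62.5 mm and 10.7 degrees, less where a joint would pass 70% of its speed; a pose out of reach is approached as far as the arm can. A call with a gripper value outside its range is refused whole. OPENING is the opening, from 0 (shut) to 1 (fully open), set as the call begins (- or left out, the last holds). The fingers move at their own pace and stop on an object; FORCE is the grip in N (left out, the last holds). Time passes only in rows, so rows that repeat a pose let the fingers close. It gives the time, the measured TCP pose, the force, the opening and the grip force at its end, in the units of the state.
- manip.state(): the state, without advancing time (a new reading comes with each control period).
- eyes.grab_frame(name): name is "scene" or "top" or "wrist"; returns a dict with "frame" (480x640x3 uint8, blue, green, red), "K" (3x3 intrinsics, pixels), "k1" (the pictures are not rectified: a ray, as slopes to the right and down, at radius r is drawn at 1 + k1 r^2 times it, then the intrinsics apply), "cam_to_world" (4x4, takes a point from camera to world coordinates); the wrist camera has in their place "T_tool_cam" (4x4, takes a point from camera to tool coordinates, whose origin is the TCP and whose axes are the flange's). Camera axes: x right, y up, looking along -z (the intrinsics and any distortion apply to the point x, -y, -z); pixel columns grow to the right and rows downward; lengths in mm; the calibration is good to about 2 mm. A picture is of the moment at which its call begins: read the wrist's pose just before it. There is no depth.
- job.job_done(): hands the job in; it is judged then, once.
The state is a dict: "clock": time; "joints": joint angles; "dq": joint speeds; "effort": joint torques, N m; "position": TCP position; "tool_rot": TCP orientation; "wrist_force": force on the tool from outside, world axes, zero at the start; "ft_torque": the same for the moment, N m; "width": finger opening in mm; "finger_force": force on a finger pad.
Only numpy, scipy, OpenCV 4.12 (cv2) and the standard library are available. Lean on these libraries where they do the work, as an engineer would, in place of code of your own. Each camera call takes 0.05 s, during which the arm holds its last target. There are 200 camera calls.

## Working session

There is one attempt and no reset: what is moved stays moved. The work goes in short steps, Python scripts to look and compute and a shell command to move; the robot and the scene stay as the last step left them, time stands still between calls to the robot, and variables do not carry over. Pictures are saved under pics/ and viewed, at most 14 in all, crops included, and the job is handed in when it is done.

```bash
mkdir -p pics; cat > h.py <<'E'
import numpy as np, cv2
from bench import manip, eyes, job
from scipy.spatial.transform import Rotation as R
def snap(name,out=None):
    s=manip.state(); g=eyes.grab_frame(name)
    if name=="wrist":
        T=np.eye(4); T[:3,:3]=R.from_euler('xyz',s["tool_rot"]).as_matrix(); T[:3,3]=s["position"]
        g["cam_to_world"]=T@np.array(g["T_tool_cam"])
    if out: cv2.imwrite("pics/"+out,g["frame"])
    return g
def ray(g,u,v):
    K=np.array(g["K"]); a=(u-K[0,2])/K[0,0]; b=(v-K[1,2])/K[1,1]; rd=np.hypot(a,b); r=rd
    for _ in range(20): r=rd/(1+g["k1"]*r*r)
    f=r/rd if rd>0 else 1
    M=np.array(g["cam_to_world"]); d=M[:3,:3]@np.array([a*f,-b*f,-1]); return M[:3,3],d
def px(g,u,v,z):
    o,d=ray(g,u,v); return o+d*(z-o[2])/d[2]
def proj(g,P):
    M=np.array(g["cam_to_world"]); p=M[:3,:3].T@(np.array(P)-M[:3,3]); a,b=p[0]/-p[2],-p[1]/-p[2]
    f=1+g["k1"]*(a*a+b*b); K=np.array(g["K"]); return K[0,0]*a*f+K[0,2],K[1,1]*b*f+K[1,2]
E
python3 - <<'E'
from h import *
print(manip.state())
for n in("scene","top"):
    g=snap(n,n+"0.png"); print(n,g["K"],g["k1"],g["cam_to_world"])
print(eyes.grab_frame("wrist")["T_tool_cam"])
E
```

```text
{'clock': 0.0, 'joints': array([ 1.20244512e+00,  3.51201310e-01,  1.65244373e+00,  2.25380998e-06,
        1.13909867e+00, -8.46066768e-02]), 'dq': array([-0.00207905, -0.00248967, -0.00024894,  0.00075974,  0.00027415,
        0.00030713]), 'effort': array([-4.35426309e-04, -4.97310984e+01, -2.85250229e+01,  6.98539219e-02,
        2.56524287e-02, -5.45228067e-05]), 'position': array([153.82455739, 527.68309749, 218.1130962 ]), 'tool_rot': array([-3.14044589e+00, -9.93091698e-05,  2.85784712e+00]), 'wrist_force': array([0.33832819, 0.76247089, 0.0337514 ]), 'ft_torque': array([ 0.06226692, -0.02523553, -0.01455533]), 'finger_force': 0.0, 'width': 93.00487682603693}
scene [[465.60271724   0.         325.39901584]
 [  0.         465.60271724 237.03911228]
 [  0.           0.           1.        ]] -0.03269024789543845 [[-1.44286758e-01 -7.82936893e-01  6.05137301e-01  1.20799790e+03]
 [ 9.89533386e-01 -1.15544958e-01  8.64467513e-02  1.54794468e+02]
 [ 2.23821329e-03  6.11276683e-01  7.91413802e-01  8.90656976e+02]
 [ 0.00000000e+00  0.00000000e+00  0.00000000e+00  1.00000000e+00]]
top [[482.90880144   0.         317.18046561]
 [  0.         482.90880144 242.05780814]
 [  0.           0.           1.        ]] 0.0430795288583218 [[-1.10738063e-02  9.97228170e-01 -7.35754550e-02  5.38399080e+02]
 [-9.99848311e-01 -1.20320169e-02 -1.25930536e-02  4.28821843e+01]
 [-1.34434090e-02  7.34248414e-02  9.97210142e-01  1.22125547e+03]
 [ 0.00000000e+00  0.00000000e+00  0.00000000e+00  1.00000000e+00]]
[[-2.64790338e-04  9.56688457e-01  2.91113596e-01  8.31306184e+01]
 [ 9.99999776e-01  4.32187562e-04 -5.10723562e-04  3.06550450e-01]
 [-6.14419012e-04  2.91113395e-01 -9.56688358e-01 -1.66745534e+02]
 [ 0.00000000e+00  0.00000000e+00  0.00000000e+00  1.00000000e+00]]
```

View pics/top0.png

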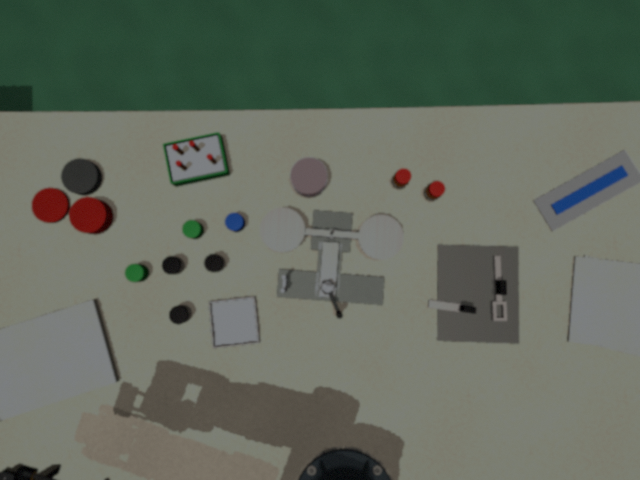

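View pics/scene0.png

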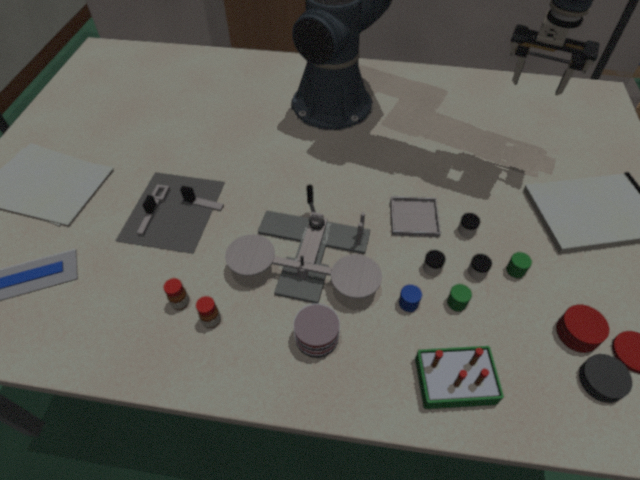

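The top view shows the balance pans at (284,229) and (381,237), the screw near (328,288), the lever post end at (339,314), and the pins near (285,282). The gauge handle is at (468,309) with its blade pointing left. The spanner eye is at (500,311) with its tail up at (498,257). The black-capped pots are at (173,265), (214,263) and (180,314), and the tray is at (235,321).

```bash
python3 - <<'E'
from h import *
g=snap("top")
for n,u,v,z in [("panL",284,229,53),("panR",381,237,53),("post",339,314,95),("screw",328,286,74),("pins",285,282,85),("gh",468,309,48),("gtip",430,304,8),("eye",500,311,17),("tail",498,257,15),("grip",501,287,48),("pa",173,265,44),("pb",214,263,44),("pc",180,314,44),("tray",235,321,16),("mat",478,294,3),("m1",437,245,3),("m2",518,246,3),("m3",518,343,3),("m4",437,341,3),("dish",310,176,62),("cup1",402,177,70),("cup2",435,189,70)]:
    print(n,px(g,u,v,z).round(0))
# refined: pot caps / handles dark masks
hsv=cv2.cvtColor(g["frame"],cv2.COLOR_BGR2HSV)
m=(hsv[...,2]<45).astype(np.uint8); n,_,st,c=cv2.connectedComponentsWithStats(m)
for i in range(1,n):
    if 30<st[i,4]<800 and c[i][1]>120: print(st[i],c[i].round(1),px(g,*c[i],44).round(0))
E
```

```text
panL [657. 138.  53.]
panR [635. -97.  53.]
post [454.   9.  95.]
screw [519.  33.  74.]
pins [529. 134.  85.]
gh [ 460. -301.   48.]
gtip [ 470. -220.    8.]
eye [ 453. -387.   17.]
tail [ 585. -388.   15.]
grip [ 512. -381.   48.]
pa [573. 410.  44.]
pb [577. 310.  44.]
pc [455. 391.  44.]
tray [434. 263.  16.]
mat [ 494. -340.    3.]
m1 [ 617. -243.    3.]
m2 [ 612. -443.    3.]
m3 [ 374. -432.    3.]
m4 [ 379. -235.    3.]
dish [785.  73.  62.]
cup1 [ 778. -148.   70.]
cup2 [ 747. -226.   70.]
[ 80 163  22  31 196] [ 94.6 180.4] [784. 604.  44.]
[176 171  53  14  59] [203.4 178.4] [786. 337.  44.]
[102 203  11  27 134] [107.5 217.2] [692. 570.  44.]
[205 255  19  16 241] [214.3 262.5] [578. 309.  44.]
[163 257  20  16 266] [172.5 264.7] [574. 411.  44.]
[141 265   8  15  54] [144.9 271.7] [558. 477.  44.]
[494 280  13  15 159] [500.  286.7] [ 512. -380.   44.]
[460 304  16   9 108] [467.3 308.2] [ 462. -301.   44.]
[170 306  20  17 277] [179.6 313.8] [455. 392.  44.]
[  0 465  59  15 625] [ 28.  473.3] [ 94. 736.  44.]
```

```bash
cat >> h.py <<'E'
def rel(x,y,z,yaw=None):
    s=manip.state(); M=R.from_euler('xyz',s["tool_rot"]).as_matrix()
    d=M.T@(np.array([x,y,z])-s["position"]); y0=s["tool_rot"][2]
    t=0 if yaw is None else -((yaw-y0+np.pi)%(2*np.pi)-np.pi)
    print("rel",(d/25).round(3),np.degrees(t).round(1)/10, "yaw",round(y0,3),"clk",round(s["clock"],2))
E
python3 -c "
from h import *
rel(455,-270,240,1.46)"
```

```text
rel [-20.497 -27.266  -0.849] 8.01 yaw 2.858 clk 0.2
```

```bash
python3 -m jog '[-10,-13,-0.85,4,-20.5,-27.3,-0.85,8,-20.5,-27.3,-0.85,8,-20.5,-27.3,-0.85,8,-20.5,-27.3,-0.85,8,-20.5,-27.3,-0.85,8,-20.5,-27.3,-0.85,8,-20.5,-27.3,-0.85,8,-20.5,-27.3,-0.85,8,-20.5,-27.3,-0.85,8]' 0.5 30; python3 -c "
from h import *
rel(455,-270,240,1.46)"
```

```text
clock: 1.45
position: [374.7, -58.8, 235.0]
tool_rot: [3.141, 0.0, 1.461]
wrist_force: [1.0, 0.9, 0.5]
width: 46.3
finger_force: 0.0
rel [-8.044  4.117 -0.198] 0.01 yaw 1.461 clk 1.45
```

```bash
python3 -c "
from h import *
rel(535,5,240,1.478)"; python3 -m jog '[3,5.2,-0.2,-0.1,4,5.4,-0.2,-0.1,4,5.4,-0.2,-0.1,4,5.4,-0.2,-0.1]'; python3 -c "
from h import *
rel(535,5,240,1.478)
g=snap('wrist','bal.png'); print(g['K'])
import pickle; pickle.dump(g,open('bal.pkl','wb'))"
```

```text
rel [ 3.241  6.092 -0.196] -0.1 yaw 1.461 clk 1.45
clock: 1.95
position: [520.8, 29.3, 239.0]
tool_rot: [-3.141, -0.0, 1.481]
wrist_force: [-1.1, -0.6, -0.8]
width: 46.2
finger_force: 0.0
rel [-0.918  0.653 -0.04 ] 0.02 yaw 1.481 clk 1.95
[[355.91086195   0.         321.06019804]
 [  0.         355.91086195 243.46839519]
 [  0.           0.           1.        ]]
```

View pics/bal.png

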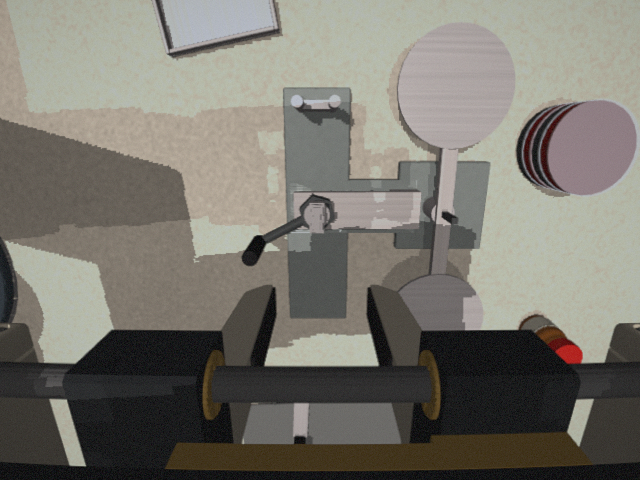

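The wrist view shows the pin tops at (297,101) and (334,101), the screw head at about (317,215), the lever post at (254,250), and base bar corners at (283,88), (350,88), (290,318) and (347,318).

```bash
python3 - <<'E'
from h import *; import pickle
g=pickle.load(open('bal.pkl','rb'))
for n,u,v,z in [("pin1",297,101,85),("pin2",334,101,85),("bar1",283,88,12),("bar2",350,88,12),("bar3",290,318,12),("bar4",347,318,12),("scr",317,213,70),("panL",457,86,53),("br1",421,192,34),("br2",421,230,34),("posttop",259,240,95)]:
    print(n,px(g,u,v,z).round(1))
c=g["frame"][60:340,230:500]; cv2.imwrite("pics/balc.png",cv2.resize(c,None,fx=2.1,fy=2.1,interpolation=cv2.INTER_CUBIC))
E
```

```text
pin1 [508.7 141.3  85. ]
pin2 [539.9 138.5  85. ]
bar1 [491.7 162.1  12. ]
bar2 [560.4 155.9  12. ]
bar3 [ 468.7 -100.4   12. ]
bar4 [ 538.9 -106.7   12. ]
scr [516.1  40.5  70. ]
panL [655.8 144.8  53. ]
br1 [625.8  45.5  34. ]
br2 [625.4   4.2  34. ]
posttop [461.9  25.6  95. ]
```

View pics/balc.png

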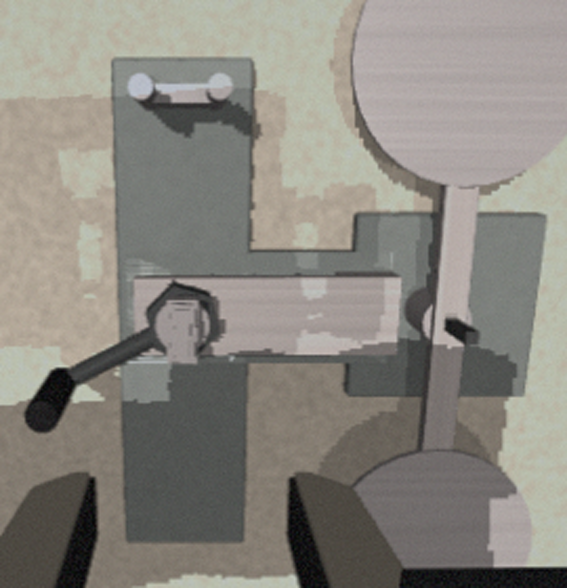

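```bash
python3 -c "
from h import *
rel(465,-225,240,1.47)"; python3 -m jog '[-10.3,-1.2,0,0.06,-10.3,-1.2,0,0.06,-10.3,-1.2,0,0.06,-10.3,-1.2,0,0.06,-10.3,-1.2,0,0.06,-10.3,-1.2,0,0.06,-10.3,-1.2,0,0.06]' 0.45; python3 - <<'E'
from h import *; import pickle
g=snap('wrist','gau.png'); pickle.dump(g,open('gau.pkl','wb'))
for P in [(461,-301,45),(470,-220,5),(453,-387,17)]: print(proj(g,P))
E
```

```text
rel [-10.298  -1.257  -0.036] 0.06 yaw 1.48 clk 2.0
clock: 2.88
position: [466.0, -224.4, 239.7]
tool_rot: [-3.141, -0.0, 1.47]
wrist_force: [-0.3, 0.5, 0.1]
width: 42.1
finger_force: 0.0
(np.float64(325.13519162325775), np.float64(286.04756088867373))
(np.float64(325.63405778032046), np.float64(206.1301833919527))
(np.float64(325.24167616234786), np.float64(340.5647341315155))
```

View pics/gau.png

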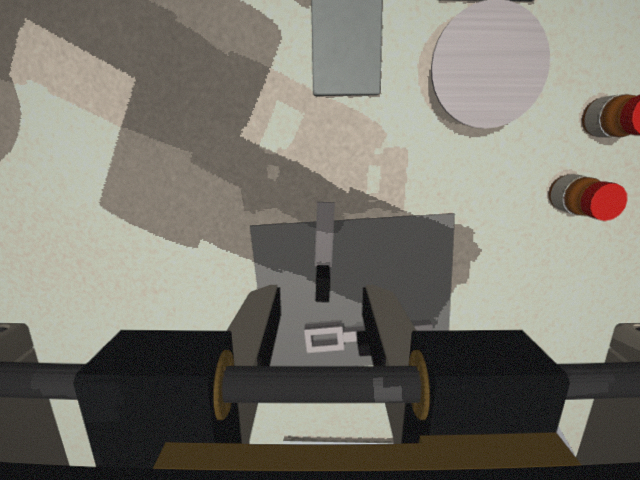

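The gauge tip edge is at (325,202), its handle spans v 264–302 around u 322, and the bar end corners are at (313,95) and (380,95). The spanner eye is at (324,340).

```bash
python3 - <<'E'
from h import *; import pickle
g=pickle.load(open('gau.pkl','rb'))
for n,u,v,z in [("tipL",317,202,8),("tipR",334,202,8),("root",322.5,264,8),("rootL",314,262,8),("rootR",332,262,8),("hback",322.5,302,48),("hbackL",316,301,48),("hbackR",329,301,48),("barL",313,95,12),("barR",380,94,12),("eye",325,340,17),("eL",305,340,17),("eR",344,340,17),("mat1",251,226,3),("mat2",453,213,3)]: print(n,px(g,u,v,z).round(1))
c=g["frame"]; h=cv2.cvtColor(c,cv2.COLOR_BGR2GRAY)
print(h[230,305:345]); print(h[288,305:345]); print(h[190:215,325]); print(h[255:310:1,322])
E
```

```text
tipL [ 460.8 -213.7    8. ]
tipR [ 479.9 -215.7    8. ]
root [ 459.5 -288.5    8. ]
rootL [ 449.7 -285.     8. ]
rootR [ 471.  -287.1    8. ]
hback [ 456.3 -318.5   48. ]
hbackL [ 449.3 -316.6   48. ]
hbackR [ 463.6 -318.    48. ]
barL [ 468.5 -101.1   12. ]
barR [ 537.6 -107.    12. ]
eye [ 452.8 -386.2   17. ]
eL [ 427.9 -383.6   17. ]
eR [ 476.4 -388.6   17. ]
mat1 [ 380.9 -234.9    3. ]
mat2 [ 616.5 -243.2    3. ]
[77 80 78 77 80 78 80 79 81 80 85 88 94 94 93 96 90 86 91 89 88 93 90 96
 90 86 91 85 75 61 61 59 64 62 62 73 79 76 79 76]
[118 117 120 118 123 117 119 119 121 121  97  30  29  22  18  30  19  20
  27  33  12  23  20  32  39  64  78  80  77  79  73  75  78  73  76  75
  79  74  80  77]
[ 97  97  98  97  98  96  96  97  97  98 102 102  79  91  90  87  94  92
  91  92  93  92  90  92  90]
[119 119 121 121 120 120 122 122  94  88  37  16   9  23  12   9  19   9
  21  11  18  21  16  25  30  26  14  24  25  28  30  26  25  20  32  21
  16  26  17  30  24  25  16  21  22  29  36  81 120 119 122 120 119 121
 117]
```

```bash
python3 -c "
from h import *
rel(458.3,-304,60,1.44)
rel(458.3,-304,11,1.44)"
```

```text
rel [-3.204  0.008  7.189] 0.16999999999999998 yaw 1.47 clk 2.92
rel [-3.205e+00  8.000e-03  9.149e+00] 0.16999999999999998 yaw 1.47 clk 2.92
```

```bash
python3 -m jog '[-3.2,0,2,0.17,-3.2,0,4.5,0.17,-3.2,0,7,0.17,-3.2,0,9.12,0.17,-3.2,0,9.12,0.17,-3.2,0,9.12,0.17]' ; python3 -c "
from h import *
rel(458.3,-304,11,1.44)"; python3 -m jog '[0,0,0,0,0,0,0,0,0,0,0,0,0,0,0,0,0,0,0,0]' 0 30; python3 -m jog '[0,0,-1,0,0,0,-1,0,0,0,-1,0]'
```

```text
clock: 3.68
position: [458.7, -304.9, 12.8]
tool_rot: [3.141, 0.0, 1.44]
wrist_force: [0.6, 0.0, 0.7]
width: 41.8
finger_force: 0.0
rel [ 0.033 -0.02   0.071] -0.0 yaw 1.44 clk 3.67
clock: 4.3
position: [458.3, -305.5, 12.7]
tool_rot: [3.14, 0.001, 1.439]
wrist_force: [-0.1, 0.6, 8.4]
width: 15.9
finger_force: 29.9
clock: 4.68
position: [457.6, -305.0, 36.1]
tool_rot: [-3.141, -0.0, 1.439]
wrist_force: [-0.2, 0.1, -1.6]
width: 15.9
finger_force: 29.9
```

```bash
python3 -c "
from h import *
rel(507,-90,50,1.484)"; 
```

```text
rel [ 8.784  0.826 -0.553] -0.26 yaw 1.439 clk 4.67
```

```bash
python3 -m jog '[2,0.2,-0.8,-0.26,4,0.4,-0.7,-0.26,6,0.6,-0.6,-0.26,8,0.8,-0.55,-0.26,8.78,0.83,-0.55,-0.26,8.78,0.83,-0.55,-0.26,8.78,0.83,-0.55,-0.26,8.78,0.83,-0.55,-0.26]'; python3 - <<'E'
from h import *; import pickle
g=snap('wrist'); pickle.dump(g,open('g2.pkl','wb'))
c=g["frame"][60:420,200:480]; cv2.imwrite("pics/g2.png",cv2.resize(c,None,fx=1.66,fy=1.66,interpolation=cv2.INTER_CUBIC))
E
```

```text
clock: 5.68
position: [507.1, -91.2, 50.2]
tool_rot: [-3.141, 0.0, 1.483]
wrist_force: [-0.3, -0.4, -1.0]
width: 15.8
finger_force: 30.0
```

View pics/g2.png

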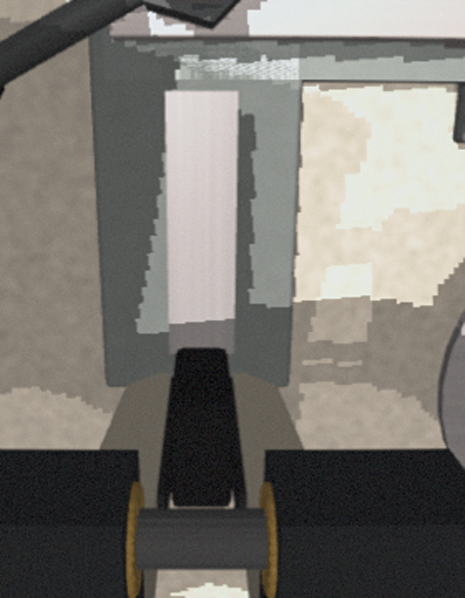

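The gripped blade's tip edge is at crop (165–239, 92). The bar's left and right edges run at about x 96 and 301, and the bridge's front top edge is at y≈38. The blade is about centred on the bar.

```bash
python3 - <<'E'
from h import *; import pickle
g=pickle.load(open('g2.pkl','rb')); s=1.66
f=lambda x,y,z: px(g,200+(x+.5)/s-.5,60+(y+.5)/s-.5,z).round(1)
tl=f(165,92,45.5);tr=f(239,92,45.5); rl=f(169,322,45.5); rr=f(235,322,45.5)
t=(tl+tr)/2; r=(rl+rr)/2; print("tip",tl,tr,t,"w",np.linalg.norm(tl-tr),"root",r,"yaw",-np.arctan2(*(t-r)[:2]))
for n,x,y,z in [("barL_top",94,100,12),("barR_top",301,100,12),("barLb",107,386,12),("barRb",289,386,12),("brL",110,38,34),("brR",465,38,34)]: print(n,f(x,y,z))
E
```

```text
tip [5.034e+02 5.000e-01 4.550e+01] [523.7  -1.3  45.5] [ 5.1355e+02 -4.0000e-01  4.5500e+01] w 20.379646709401094 root [507.75 -66.75  45.5 ] yaw -0.08719357878370933
barL_top [478.1   2.1  12. ]
barR_top [546.1  -3.9  12. ]
barLb [ 468.7 -100.3   12. ]
barRb [ 537.4 -106.3   12. ]
brL [488.6  17.3  34. ]
brR [590.8   8.9  34. ]
```

```bash
python3 -m jog '[0,-0.05,0.5,0,0,-0.05,0.9,0,0,-0.05,1.1,0,0,-0.05,1.1,0]'; python3 -m jog '[0.4,0,0,0,0.8,0,0,0,1.2,0,0,0,1.6,0,0,0,1.84,0,0,0,1.84,0,0,0,1.84,0,0,0]'; python3 - <<'E'
from h import *; import pickle
g=snap('wrist'); pickle.dump(g,open('g3.pkl','wb'))
c=g["frame"][40:400,160:500]; cv2.imwrite("pics/g3.png",cv2.resize(c,None,fx=1.66,fy=1.66,interpolation=cv2.INTER_CUBIC))
E
```

```text
clock: 6.22
position: [506.0, -90.2, 22.5]
tool_rot: [-3.141, -0.0, 1.484]
wrist_force: [-0.0, -0.1, 0.0]
width: 15.7
finger_force: 30.0
clock: 7.1
position: [510.1, -44.5, 22.9]
tool_rot: [3.142, 0.0, 1.484]
wrist_force: [1.2, 0.7, -1.3]
width: 15.8
finger_force: 30.0
```

View pics/g3.png

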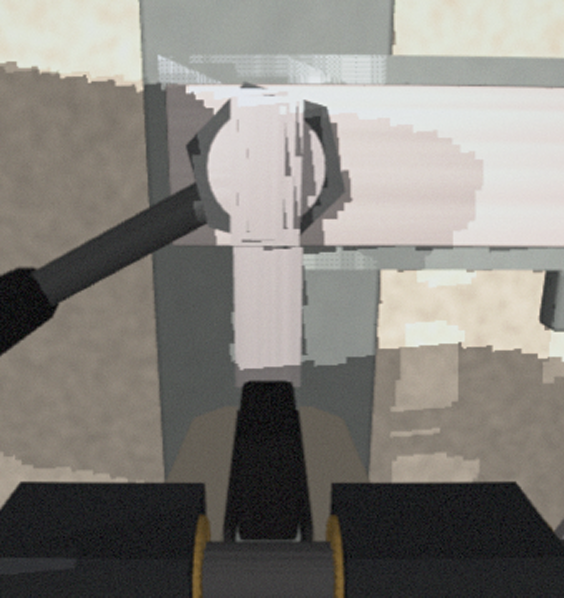

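The blade runs under the screw, with the handle root at crop y≈386 and the bridge front edge at y≈246. The screw head spans x 231–303 and y≈95–240, over its round collar.

```bash
python3 - <<'E'
from h import *; import pickle
g=pickle.load(open('g3.pkl','rb')); s=1.66
f=lambda x,y,z: px(g,160+(x+.5)/s-.5,40+(y+.5)/s-.5,z).round(1)
print("root",f(234,386,17),f(300,386,17),"bridge",f(160,246,34),f(564,246,34))
print("head at 68: ",f(267,95,68),f(267,230,68),"at74",f(267,95,74),f(267,240,74))
for z in (54,68):print("collar L/R",z,f(207,165,z),f(327,165,z),f(267,240,z))
E
python3 -m jog '[0,0,0.03,0,0,0,0.04,0]' 0.25; python3 -m jog '[0,0,0,0,0,0,0,0]'; python3 -c "
from h import *
rel(500,-60,240,1.47)"
```

```text
root [499.  -29.7  17. ] [519.6 -31.4  17. ] bridge [485.3  17.9  34. ] [592.1   8.8  34. ]
head at 68:  [516.3  49.2  68. ] [514.1  23.5  68. ] at74 [516.3  48.6  74. ] [514.   22.2  74. ]
collar L/R 54 [501.9  37.3  54. ] [528.4  35.   54. ] [513.7  19.6  54. ]
collar L/R 68 [503.3  37.3  68. ] [527.   35.2  68. ] [513.9  21.4  68. ]
clock: 7.4
position: [510.1, -44.5, 21.9]
tool_rot: [3.141, 0.0, 1.484]
wrist_force: [-0.3, 0.2, -0.5]
width: 23.0
finger_force: 0.0
clock: 7.65
position: [510.1, -44.4, 22.0]
tool_rot: [3.142, -0.0, 1.484]
wrist_force: [-0.4, -0.5, 0.4]
width: 23.1
finger_force: 0.0
rel [-0.657 -0.347 -8.722] 0.08 yaw 1.484 clk 7.65
```

```bash
python3 -m jog '[0,0,-2,0,0,0,-4.5,0,0,0,-7,0,0,0,-9,0]'; python3 -c "
from h import *
rel(460,-383,215,-0.05)"; 
```

```text
clock: 8.15
position: [510.1, -44.3, 249.7]
tool_rot: [3.14, 0.0, 1.484]
wrist_force: [0.9, -0.1, -0.9]
width: 22.8
finger_force: 0.0
rel [-13.669  -0.827   1.388] 8.790000000000001 yaw 1.484 clk 8.15
```

```bash
python3 -m jog '[-2,0,0,1,-4,0,0,2,-6,0,0,3,-8,0,0,4,-10,-0.5,0.5,5,-12,-0.8,0.8,6,-13.7,-0.8,1,7,-13.7,-0.8,1.4,8,-13.7,-0.8,1.4,8.8,-13.7,-0.8,1.4,8.8]' 0.45; python3 -m jog '[0,0,0,0,0,0,0,0]'; python3 - <<'E'
from h import *; import pickle
g=snap('wrist','sp.png'); pickle.dump(g,open('sp.pkl','wb'))
E
```

```text
clock: 9.4
position: [460.4, -383.9, 211.8]
tool_rot: [-3.141, 0.0, -0.051]
wrist_force: [-0.1, 1.0, 0.5]
width: 41.5
finger_force: 0.0
clock: 9.65
position: [460.6, -383.8, 212.1]
tool_rot: [3.141, -0.0, -0.05]
wrist_force: [-0.5, -0.4, 0.0]
width: 41.4
finger_force: 0.0
```

View pics/sp.png

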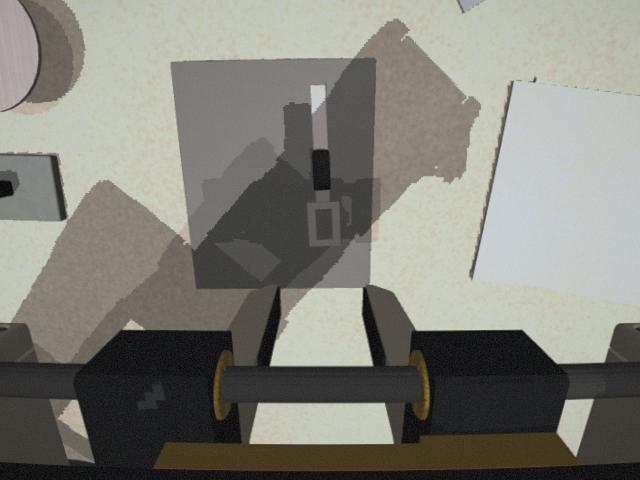

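The spanner tail is at (318,85), the grip block at (321,150–190), and the eye head at (307–340, 202–246).

```bash
python3 - <<'E'
from h import *; import pickle
g=pickle.load(open('sp.pkl','rb'))
for n,u,v,z in [("tail",318,85,15),("tailside",319.5,140,15),("head front",323,203,17),("hL",308,224,17),("hR",340,224,17),("hback",324.5,246,17),("eyec",323.7,224.5,17),("gripback",321.5,190,48),("gripfront",320.5,150,48),("mat",171,62,3),("mat",376,58,3),("mat",196,289,3),("mat",369,287,3)]: print(n,px(g,u,v,z).round(1))
rel(511,-384,60,-0.06)
E
```

```text
tail [ 586.7 -386.3   15. ]
tailside [ 536.2 -385.1   15. ]
head front [ 473.7 -385.5   17. ]
hL [ 452.3 -368.8   17. ]
hR [ 450.6 -402.2   17. ]
hback [ 427.4 -384.9   17. ]
eyec [ 450.9 -385.1   17. ]
gripback [ 491.6 -384.8   48. ]
gripfront [ 527.8 -385.7   48. ]
mat [ 617.5 -244.6    3. ]
mat [ 610.  -443.3    3. ]
mat [ 378.4 -234.1    3. ]
mat [ 371.2 -433.5    3. ]
rel [ 2.014 -0.093  6.082] 0.06 yaw -0.05 clk 9.7
```

```bash
python3 -c "
from h import *
rel(509.5,-385.3,17,-0.01)"; python3 -m jog '[1,0,1.5,-0.2,2,0.05,3.5,-0.23,2,0.05,5.5,-0.23,2,0.05,7.0,-0.23,2,0.05,7.7,-0.23,2,0.05,7.75,-0.23,2,0.05,7.8,-0.23]' ; python3 -c "
from h import *
rel(509.5,-385.3,17,-0.01)"
```

```text
rel [ 1.956 -0.038  7.802] -0.22999999999999998 yaw -0.05 clk 9.7
clock: 10.58
position: [511.1, -388.4, 18.5]
tool_rot: [3.14, -0.002, -0.011]
wrist_force: [-0.2, -0.6, 0.2]
width: 41.7
finger_force: 0.0
rel [-0.067 -0.123  0.062] -0.01 yaw -0.011 clk 10.57
```

```bash
python3 -m jog '[-0.06,-0.1,0,0,-0.06,-0.1,0,0]'; python3 -m jog '[0,0,0,0,0,0,0,0,0,0,0,0,0,0,0,0,0,0,0,0]' 0 55; python3 -m jog '[0,0,-2,0,0,0,-4,0,0,0,-4.5,0,0,0,-4.5,0]'; python3 -c "
from h import *
rel(520.5,94,130,1.484)"
```

```text
clock: 10.82
position: [509.1, -385.2, 17.8]
tool_rot: [3.141, -0.001, -0.011]
wrist_force: [0.0, -0.2, 0.2]
width: 41.9
finger_force: 0.0
clock: 11.45
position: [509.0, -385.3, 17.0]
tool_rot: [3.141, -0.0, -0.012]
wrist_force: [0.6, -0.2, 0.2]
width: 15.5
finger_force: 55.0
clock: 11.95
position: [508.7, -384.9, 128.9]
tool_rot: [-3.141, 0.0, -0.011]
wrist_force: [1.1, 0.4, -3.0]
width: 15.9
finger_force: 55.0
rel [  0.252 -19.161  -0.039] -8.57 yaw -0.011 clk 11.95
```

```bash
python3 -m jog '[0,-2,-0.1,-1,0,-4,-0.1,-2,0,-6,-0.1,-3,0,-8,-0.1,-4,0,-10,-0.1,-5,0,-12,-0.1,-6,0,-14,-0.1,-7,0,-16,-0.1,-8,0.2,-18,-0.05,-8.57,0.25,-19.16,-0.04,-8.57]'; python3 -m jog '[0,0,0,0,0,0,0,0,0,0,0,0]'; python3 - <<'E'
from h import *; import pickle
rel(520.3,93.8,110,1.484)
g=snap('wrist','s2.png'); pickle.dump(g,open('s2.pkl','wb'))
E
```

```text
clock: 13.2
position: [519.4, 95.8, 128.1]
tool_rot: [-3.138, 0.001, 1.487]
wrist_force: [0.7, 0.1, -2.8]
width: 15.4
finger_force: 55.0
clock: 13.58
position: [520.4, 92.8, 129.9]
tool_rot: [-3.141, 0.0, 1.483]
wrist_force: [0.8, -1.4, -3.4]
width: 15.4
finger_force: 55.0
rel [ 0.041 -0.007  0.794] -0.01 yaw 1.483 clk 13.57
```

View pics/s2.png

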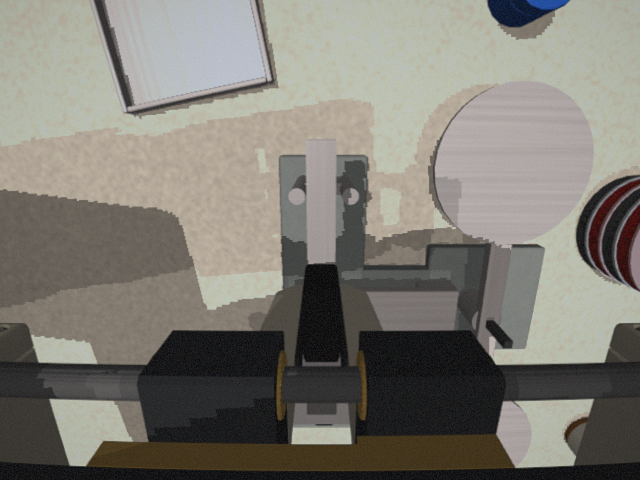

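The spanner tail end is at (306–336, 140), and the pins at (297,196) and (350,196) straddle it.

```bash
python3 - <<'E'
from h import *; import pickle
g=pickle.load(open('s2.pkl','rb'))
a=px(g,306.5,140,128);b=px(g,335.5,140,128);c=px(g,306.5,262,128);d=px(g,335,262,128)
t=(a+b)/2; r=(c+d)/2; print(a,b,t,"dir",np.arctan2(*(t-r)[:2]))
p=px(g,297,196,85);q=px(g,350,196,85); print(p,q,(p+q)/2)
n=np.array([.0872,.9962,0]); print("eye",t-135*n,"screw from pins",(p+q)/2-105*n)
E
```

```text
[519.08068975 173.31185012 128.        ] [532.26497186 172.14776807 128.        ] [525.6728308 172.7298091 128.       ] dir 0.09024310304378234
[508.47132491 141.35984571  85.        ] [540.02468276 138.57920365  85.        ] [524.24800383 139.96952468  85.        ]
eye [513.9008308  38.2428091 128.       ] screw from pins [515.09200383  35.36852468  85.        ]
```

```bash
python3 -m jog '[-0.02,0.02,0.8,0,-0.02,0.02,1.3,0,-0.02,0.02,1.55,0,-0.02,0.02,1.7,0,-0.02,0.02,1.8,0,-0.02,0.02,1.9,0,-0.02,0.02,1.9,0]'
```

```text
clock: 14.5
position: [521.2, 93.1, 82.9]
tool_rot: [3.141, 0.0, 1.484]
wrist_force: [0.5, -1.4, -2.7]
width: 16.1
finger_force: 55.0
```

```bash
python3 -m jog '[0,0,0.12,0,0,0,0.24,0,0,0,0.36,0,0,0,0.46,0,0,0,0.54,0,0,0,0.58,0,0,0,0.58,0]'
```

```text
clock: 15.38
position: [521.7, 92.5, 69.6]
tool_rot: [3.14, 0.001, 1.484]
wrist_force: [-4.5, -7.1, 15.0]
width: 15.9
finger_force: 55.0
```

```bash
python3 -m jog '[-0.04,-0.03,0,0,-0.06,-0.04,0.02,0,-0.06,-0.04,0.04,0]'
```

```text
clock: 15.75
position: [521.3, 91.9, 68.8]
tool_rot: [3.138, -0.001, 1.484]
wrist_force: [-2.6, -2.9, 13.1]
width: 15.9
finger_force: 55.0
```

```bash
python3 -m jog '[0,0,0,0,0,0,0,0]' 0.3 30; python3 -m jog '[0,0,-1,0,0,0,-2.5,0,0,0,-4,0,-1,0,-6,0,-2,0,-6,0,-3,0,-6,0,-3,0,-6,0]'; python3 - <<'E'
from h import *; import pickle
g=snap('wrist'); pickle.dump(g,open('s3.pkl','wb'))
cv2.imwrite("pics/s3.png",cv2.resize(g["frame"][20:380,140:500],None,fx=1.66,fy=1.66,interpolation=cv2.INTER_CUBIC))
E
```

```text
clock: 16.0
position: [519.9, 91.8, 67.2]
tool_rot: [-3.141, 0.0, 1.484]
wrist_force: [-0.1, 0.4, 0.0]
width: 27.0
finger_force: 0.0
clock: 16.88
position: [513.3, 16.1, 217.3]
tool_rot: [-3.141, 0.0, 1.482]
wrist_force: [-0.2, -0.2, -0.2]
width: 28.1
finger_force: 0.0
```

View pics/s3.png

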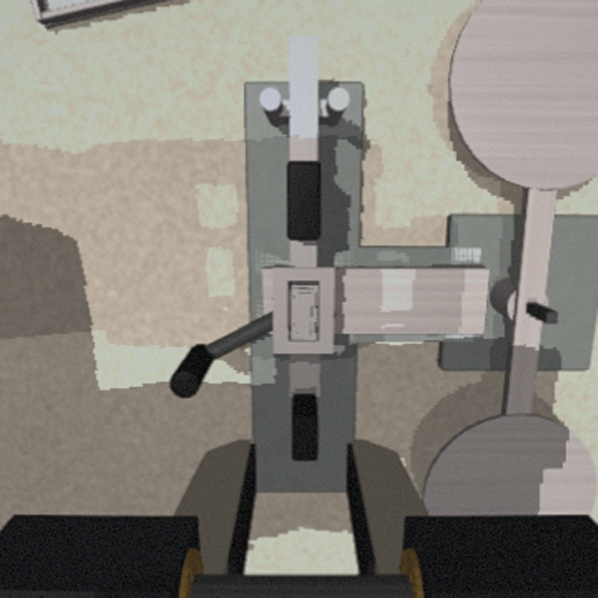

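The spanner sits over the screw head (eye at crop (304,310)) with its tail between the pins. The gauge handle at (304,425) is still in, and the post top is at (186,384).

```bash
python3 - <<'E'
from h import *; import pickle
g=pickle.load(open('s3.pkl','rb')); s=1.66
f=lambda x,y,z: px(g,140+(x+.5)/s-.5,20+(y+.5)/s-.5,z).round(1)
print("post",f(186,383,95),"eye",f(303,311,68),"handle back",f(305,460,57),"front",f(305,396,57),"tail",f(304,36,66))
rel(449,-25,62,1.484); rel(449,-25,130,1.484)
E
```

```text
post [451.6   9.5  95. ] eye [514.5  36.3  68. ] handle back [507.5 -57.2  57. ] front [511.1 -16.3  57. ] tail [526.9 171.1  66. ]
rel [-1.897 -2.416  6.21 ] -0.01 yaw 1.483 clk 16.93
rel [-1.897 -2.417  3.49 ] -0.01 yaw 1.483 clk 16.93
```

```bash
python3 -m jog '[-1,-1.2,0,0,-1.9,-2.4,0.5,0,-1.9,-2.4,2.5,0,-1.9,-2.4,4.5,0,-1.9,-2.4,6.1,0,-1.9,-2.4,6.2,0,-1.9,-2.4,6.2,0]' 0 10; python3 -m jog '[0.2,0,0,0,0.4,0,0,0,0.6,0,0,0,0.8,0,0,0,1.0,0,0,0,1.2,0,0,0,1.4,0,0,0,1.4,0,0,0]'
```

```text
clock: 17.8
position: [450.3, -24.7, 63.4]
tool_rot: [3.141, 0.0, 1.485]
wrist_force: [-0.6, 0.1, 1.1]
width: 0.7
finger_force: 0.0
clock: 18.8
position: [452.3, 10.1, 62.2]
tool_rot: [-3.141, 0.0, 1.485]
wrist_force: [-1.0, -2.2, -0.5]
width: 0.3
finger_force: 0.8
```

```bash
python3 -m jog '[0.2,0,0,0,0.4,0,0,0,0.6,0,0,0,0.8,0,0,0,1.0,0,0,0,1.2,0,0,0,1.4,0,0,0,1.6,0,0,0,1.75,0,0,0,1.85,0,0,0]';  python3 -m jog '[0.04,0,0,0,0.08,0,0,0,0.12,0,0,0,0.16,0,0,0,0.2,0,0,0,0.24,0,0,0]'
```

```text
clock: 20.05
position: [458.1, 56.0, 62.9]
tool_rot: [3.138, -0.0, 1.484]
wrist_force: [3.6, -6.2, -1.2]
width: 0.7
finger_force: 2.9
clock: 20.8
position: [459.5, 61.5, 63.0]
tool_rot: [3.136, 0.0, 1.484]
wrist_force: [7.3, -10.2, -4.9]
width: 0.4
finger_force: 5.2
```

```bash
python3 -m jog '[0.04,0,0,0,0.08,0,0,0,0.12,0,0,0,0.12,0,0,0,0.12,0,0,0]';python3 -m jog '[-1,0,0,0,-1,0,0,0,-1,0,-2,0,-1,0,-6,0,-1,0,-6,0]' 0.3; python3 - <<'E'
from h import *; import pickle
g=snap('wrist'); pickle.dump(g,open('s4.pkl','wb'))
for th in (1.1,1.2,1.3):
    a=np.radians(175)+.75-th; print(th,proj(g,(515.2+70*np.cos(a),35.6+70*np.sin(a),95)))
cv2.imwrite("pics/s4.png",g["frame"])
rel(519.9,92.3,150,1.484)
E
```

```text
clock: 21.42
position: [459.6, 64.6, 63.1]
tool_rot: [3.137, 0.0, 1.484]
wrist_force: [5.6, -8.2, -0.9]
width: 0.5
finger_force: 3.8
clock: 22.05
position: [456.1, 40.9, 215.5]
tool_rot: [3.138, -0.001, 1.484]
wrist_force: [0.3, -0.7, -0.7]
width: 27.8
finger_force: 0.0
1.1 (np.float64(314.82507226220054), np.float64(209.61327143994916))
1.2 (np.float64(318.1336728747742), np.float64(201.8304546390502))
1.3 (np.float64(322.2606709405831), np.float64(194.32669869515271))
rel [2.26  2.279 2.786] 0.0 yaw 1.484 clk 22.1
```

View pics/s4.png

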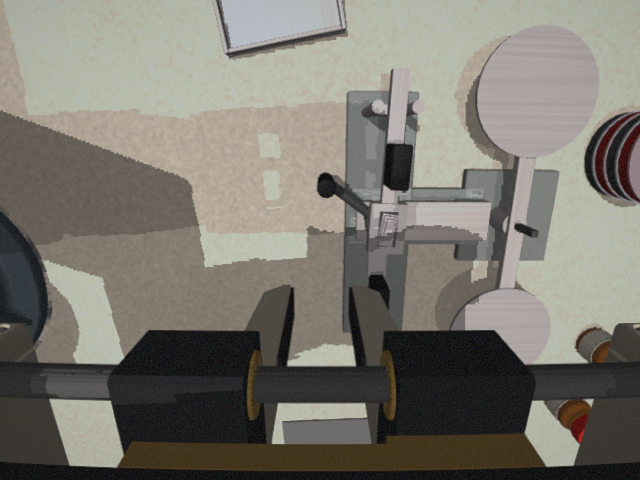

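The post top is at (325,183), past the expected full-tight spot at (322,194). The spanner is still on, with its tail between the pins.

```bash
python3 - <<'E'
from h import *; import pickle
g=pickle.load(open('s4.pkl','rb'))
for p in ((324,184),(326,187)):
    P=px(g,*p,95); d=P[:2]-[515.2,35.6]; print(P,np.hypot(*d),np.radians(175)+.75-np.arctan2(d[1],d[0]))
t=px(g,399,70,66);r=px(g,386,200,66); e=px(g,385,228,68);print(t,e,np.arctan2(*(t-e)[:2]),"pins",px(g,378,107,85),px(g,418,107,85))
E
```

```text
[461.04686952  85.43484846  95.        ] 73.59397843220545 1.4066288042097663
[462.44857516  82.8944209   95.        ] 70.84825383112474 1.3936406649528803
[530.14885191 169.35737235  66.        ] [513.16826133  37.32118287  68.        ] 0.1279035133703816 pins [508.55873961 140.82381236  85.        ] [540.14877844 138.30236874  85.        ]
```

```bash
python3 -c "
from h import *
rel(521.3,93,120,1.456)";  python3 -m jog '[1,1,0,0.15,2.2,2.3,0,0.15,2.2,2.35,1.5,0.16,2.2,2.35,3.0,0.16,2.2,2.35,3.8,0.16,2.2,2.35,3.8,0.16]' 0.36; python3 -c "
from h import *
rel(521.3,93,69,1.456)"
```

```text
rel [2.291 2.322 3.986] 0.16 yaw 1.484 clk 22.1
clock: 22.85
position: [517.8, 90.4, 116.2]
tool_rot: [-3.139, 0.0, 1.456]
wrist_force: [0.5, 0.2, 1.3]
width: 33.5
finger_force: 0.0
rel [0.12  0.131 1.888] 0.0 yaw 1.456 clk 22.85
```

```bash
python3 -m jog '[0.1,0.1,0.3,0,0.1,0.1,1,0,0.1,0.1,1.6,0,0.1,0.1,1.88,0,0.1,0.1,1.88,0]'; python3 -m jog '[0,0,0,0,0,0,0,0,0,0,0,0,0,0,0,0]' 0 50;  python3 -m jog '[0,0,-0.2,0,0,0,-0.4,0,0,0,-0.6,0,0,0,-0.8,0,0,0,-1.2,0,0,0,-1.8,0,0,0,-2.4,0,0,0,-2.4,0]'
```

```text
clock: 23.48
position: [521.3, 91.9, 70.2]
tool_rot: [-3.141, 0.0, 1.456]
wrist_force: [0.7, 0.3, -0.2]
width: 33.5
finger_force: 0.0
clock: 23.98
position: [522.3, 91.9, 71.0]
tool_rot: [3.139, -0.0, 1.456]
wrist_force: [5.6, 1.2, 0.7]
width: 16.0
finger_force: 50.0
clock: 24.98
position: [522.1, 91.9, 132.0]
tool_rot: [3.139, -0.001, 1.456]
wrist_force: [-0.7, -0.1, -2.7]
width: 15.4
finger_force: 50.0
```

```bash
python3 -c "
from h import *
rel(509.5,-385,100,-0.01)"; python3 -m jog '[-2,0,0,1,-4,0,0,2,-6,0,0,3,-8,-0.5,0,4,-10,-1,0,5,-12,-1.5,0,6,-14,-2,0,7,-16,-2.3,0,8,-18,-2.6,1,8.4,-18.9,-2.67,1.3,8.4]'; python3 -m jog '[0,0,0,0,0,0,0,0]';  python3 -c "
from h import *
rel(509.5,-385,20.5,-0.01)"
```

```text
rel [-19.01    1.677   1.273] 8.4 yaw 1.456 clk 24.98
clock: 26.22
position: [399.6, -371.4, 96.4]
tool_rot: [-3.14, 0.001, -0.012]
wrist_force: [-0.0, 0.9, -3.0]
width: 16.0
finger_force: 50.0
clock: 26.48
position: [401.5, -368.9, 98.2]
tool_rot: [-3.141, -0.0, -0.008]
wrist_force: [-0.1, -0.6, -2.8]
width: 15.4
finger_force: 50.0
rel [4.326 0.608 3.108] 0.01 yaw -0.008 clk 26.48
```

```bash
python3 -m jog '[2,0.3,0,0,4.2,0.6,0,0,4.33,0.61,0.5,0,4.33,0.61,1.5,0,4.33,0.61,2.3,0,4.33,0.61,2.8,0,4.33,0.61,3.05,0,4.33,0.61,3.1,0,4.33,0.61,3.1,0]'
```

```text
clock: 27.6
position: [509.4, -386.5, 21.0]
tool_rot: [3.141, -0.001, -0.01]
wrist_force: [-0.9, 0.9, -3.4]
width: 15.6
finger_force: 50.0
```

```bash
python3 -m jog '[0,0,0.05,0,0,0,0.05,0]'; python3 -m jog '[0,0,0,0,0,0,0,0]' 0.35 30; python3 -m jog '[0,0,-2,0,0,0,-4,0,0,0,-6,0]'; python3 -c "
from h import *
rel(510,-44.5,150,1.484)"
```

```text
clock: 27.85
position: [509.4, -386.5, 20.0]
tool_rot: [3.141, -0.001, -0.01]
wrist_force: [-1.6, 1.6, 3.8]
width: 16.0
finger_force: 50.0
clock: 28.1
position: [509.2, -386.3, 19.2]
tool_rot: [3.141, -0.0, -0.01]
wrist_force: [0.6, -0.1, -0.6]
width: 29.8
finger_force: 0.0
clock: 28.48
position: [509.0, -386.1, 170.7]
tool_rot: [-3.142, -0.0, -0.01]
wrist_force: [0.2, -0.7, -0.0]
width: 32.4
finger_force: 0.0
rel [ -0.095 -13.665   0.83 ] -8.559999999999999 yaw -0.01 clk 28.48
```

```bash
python3 -m jog '[0,-2,0,-1,0,-4,0,-2,0,-6,0,-3,0,-8,0,-4,0,-10,0,-5,0,-12,0,-6,0,-13.6,0.4,-7,-0.1,-13.66,0.8,-8,-0.1,-13.66,0.8,-8.56,-0.1,-13.66,0.8,-8.56]'; python3 -c "
from h import *
rel(510.1,-44.5,23,1.484)"
```

```text
clock: 29.72
position: [510.0, -44.6, 149.2]
tool_rot: [3.142, 0.0, 1.484]
wrist_force: [0.4, -0.3, -0.6]
width: 32.2
finger_force: 0.0
rel [6.000e-03 3.000e-03 5.046e+00] -0.0 yaw 1.484 clk 29.73
```

Grip the gauge, draw it straight out along −y, then lift.

```bash
python3 -m jog '[0,0,1.5,0,0,0,3,0,0,0,4.3,0,0,0,5,0,0,0,5.04,0,0,0,5.04,0]'; python3 -m jog '[0,0,0,0,0,0,0,0,0,0,0,0,0,0,0,0]' 0 35; python3 -m jog '[-0.5,0,-0.04,0,-1,0,-0.04,0,-1.5,0,-0.04,0,-2,0,-0.04,0,-2.5,0,-0.04,0,-3,0,-0.5,0,-4,0,-1.5,0,-4,0,-1.5,0]'; python3 -c "
from h import *
rel(458.3,-304,60,1.44)"
```

```text
clock: 30.48
position: [510.7, -44.9, 24.1]
tool_rot: [3.14, 0.0, 1.484]
wrist_force: [0.0, -0.2, 1.2]
width: 32.3
finger_force: 0.0
clock: 30.98
position: [510.3, -44.8, 23.8]
tool_rot: [3.141, 0.0, 1.484]
wrist_force: [-0.4, -0.8, 6.9]
width: 15.9
finger_force: 35.0
clock: 31.98
position: [502.3, -146.1, 62.6]
tool_rot: [3.138, 0.001, 1.482]
wrist_force: [-0.2, 0.6, -1.6]
width: 15.8
finger_force: 35.0
rel [-6.447 -1.198  0.107] 0.24 yaw 1.482 clk 31.98
```

```bash
python3 -m jog '[-2,-0.4,0,0.1,-4,-0.8,0,0.24,-6,-1.2,0,0.24,-6.45,-1.2,0.1,0.24,-6.45,-1.2,0.9,0.24,-6.45,-1.2,1.5,0.24,-6.45,-1.2,1.8,0.24,-6.45,-1.2,1.9,0.24,-6.45,-1.2,1.93,0.24]'; python3 -m jog '[0,0,0.03,0,0,0,0.03,0]'
```

```text
clock: 33.1
position: [457.4, -301.5, 14.4]
tool_rot: [-3.14, -0.001, 1.443]
wrist_force: [-12.5, 10.0, 38.0]
width: 15.6
finger_force: 35.0
clock: 33.35
position: [457.4, -301.5, 14.4]
tool_rot: [-3.14, -0.001, 1.443]
wrist_force: [-14.1, 10.8, 41.0]
width: 16.0
finger_force: 35.0
```

```bash
python3 -m jog '[0,0,-0.05,0,0,0,-0.05,0]';python3 -m jog '[0,0,0,0,0,0,0,0]' 0.35; python3 -m jog '[0,0,-2,0,0,0,-4,0,0,0,-6,0,0,0,-7,0]' 0.35; python3 - <<'E'
from h import *
g=snap("top","t2.png")
hsv=cv2.cvtColor(g["frame"],cv2.COLOR_BGR2HSV)
m=(hsv[...,2]<45).astype(np.uint8); n,_,st,c=cv2.connectedComponentsWithStats(m)
for i in range(1,n):
    if 80<st[i,4]<400 and c[i][1]>240: print(st[i],c[i].round(1),px(g,*c[i],44).round(0))
E
```

```text
clock: 33.6
position: [457.5, -301.6, 14.4]
tool_rot: [-3.141, -0.001, 1.443]
wrist_force: [-7.8, 7.2, 21.8]
width: 16.1
finger_force: 35.0
clock: 33.85
position: [457.8, -302.2, 13.0]
tool_rot: [3.141, 0.0, 1.443]
wrist_force: [-0.2, 1.0, -0.7]
width: 30.4
finger_force: 0.0
clock: 34.35
position: [458.2, -302.7, 190.6]
tool_rot: [3.139, 0.002, 1.443]
wrist_force: [-0.4, -0.3, 0.5]
width: 32.5
finger_force: 0.0
[206 255  18  16 233] [214.2 262.5] [578. 309.  44.]
[163 257  20  16 252] [172.2 264.7] [574. 412.  44.]
[170 306  20  17 258] [179.5 313.9] [455. 393.  44.]
```

View pics/t2.png

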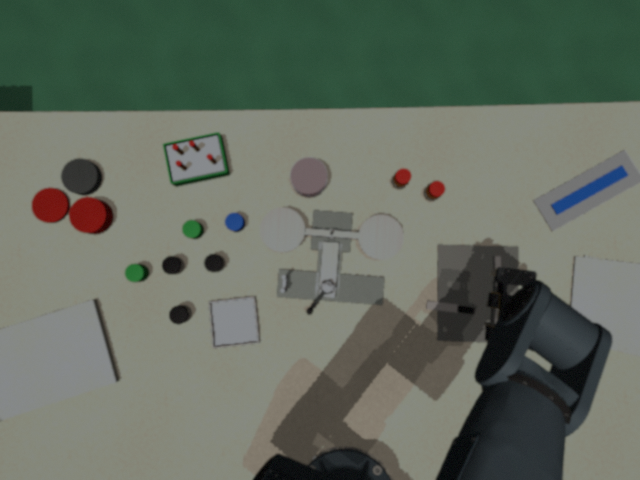

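The top view shows both tools on the mat (gauge handle (467,309); the spanner is partly hidden by the arm). The lever now points lower-left, with its post at (309,310). The pots and tray (235,321) are unmoved.

```bash
python3 -c "
from h import *
rel(540,310,230,1.484)"; python3 -m jog '[2,0,-1.5,-0.2,5,0,-1.5,-0.2,8,0,-1.5,-0.2,11,0,-1.5,-0.2,14,0,-1.5,-0.2,17,0,-1.5,-0.2,20,0,-1.5,-0.2,23,0,-1.5,-0.2,24.7,0.2,-1.5,-0.24,24.7,0.2,-1.5,-0.24]' 0.7 30;  python3 -c "
from h import *
rel(540,310,230,1.484)"
```

```text
rel [24.739  0.086 -1.566] -0.24 yaw 1.443 clk 34.4
clock: 35.65
position: [540.6, 306.6, 224.5]
tool_rot: [-3.141, 0.0, 1.485]
wrist_force: [0.7, -0.2, 1.0]
width: 65.0
finger_force: 0.0
rel [ 0.133 -0.034 -0.22 ] 0.0 yaw 1.485 clk 35.65
```

```bash
python3 - <<'E'
from h import *; import pickle
g=snap('wrist','p.png'); pickle.dump(g,open('p.pkl','wb'))
for P in [(578,309,44),(574,412,44),(455,393,44),(434,263,16)]: print(np.round(proj(g,P)))
hsv=cv2.cvtColor(g["frame"],cv2.COLOR_BGR2HSV)
m=(hsv[...,2]<55).astype(np.uint8); n,_,st,c=cv2.connectedComponentsWithStats(m)
for i in range(1,n):
    if 300<st[i,4]<8000: print(st[i],c[i].round(1),px(g,*c[i],44).round(0))
E
```

```text
[360. 216.]
[349. 107.]
[225. 140.]
[231. 261.]
[298   8  46  27 456] [320.7  24.8] [554. 482.  44.]
[ 324   76   48   52 1962] [347.3 101.3] [572. 417.  44.]
[ 539   80   36  142 2974] [557.5 148.8] [772. 359.  44.]
[ 198  111   50   48 1889] [222.8 134.6] [454. 398.  44.]
[ 336  187   46   46 1604] [358.1 209.1] [576. 316.  44.]
```

View pics/p.png

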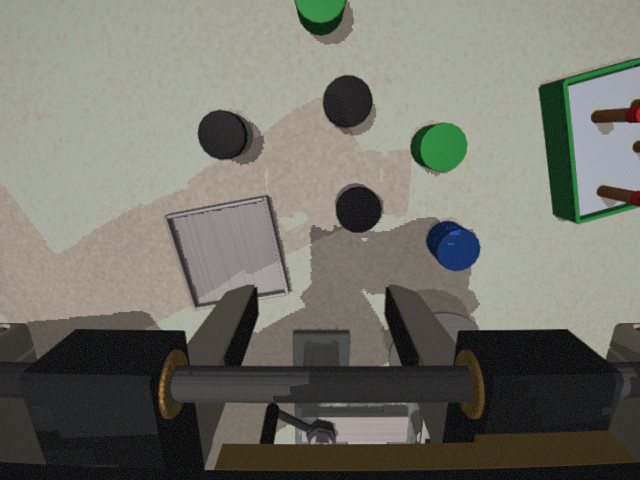

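The black caps are at (358,209), (348,101) and (223,134). The tray spans corners (167,214), (268,197), (289,293) and (196,307).

```bash
python3 - <<'E'
from h import *; import pickle
g=pickle.load(open('p.pkl','rb'))
C=[px(g,*p,16) for p in [(167,214),(268,197),(289,293),(196,307)]]; print(np.round(C),np.mean(C,0))
rel(576,315,8,1.484)
E
python3 -m jog '[0.5,1.4,1,0,0.48,1.4,3,0,0.48,1.4,5,0,0.48,1.4,7,0,0.48,1.4,8.4,0,0.48,1.4,8.7,0,0.48,1.4,8.7,0]'; python3 -c "
from h import *
rel(576,315,8,1.484)"
```

```text
[[373. 323.  16.]
 [484. 331.  16.]
 [494. 219.  16.]
 [383. 210.  16.]] [433.5457508  270.53841866  16.        ]
rel [0.197 1.408 8.645] 0.02 yaw 1.487 clk 35.7
clock: 36.58
position: [576.8, 313.4, 8.2]
tool_rot: [3.141, -0.0, 1.484]
wrist_force: [-0.3, -0.2, 0.4]
width: 65.4
finger_force: 0.0
rel [ 0.061 -0.038  0.009] 0.0 yaw 1.484 clk 36.58
```

```bash
python3 -m jog '[0.06,-0.03,0,0,0.06,-0.03,0,0,0.06,-0.03,0,0,0.06,-0.03,0,0]' 0 35; python3 -m jog '[0,0,-2,0,0,0,-4,0,0,0,-5,0,0,0,-5,0]'; python3 -c "
from h import *
rel(655,144,65,1.484)"
```

```text
clock: 37.08
position: [576.7, 315.2, 9.1]
tool_rot: [3.14, -0.001, 1.484]
wrist_force: [0.7, -0.0, 6.8]
width: 46.0
finger_force: 35.0
clock: 37.58
position: [576.7, 315.2, 134.7]
tool_rot: [3.139, -0.002, 1.484]
wrist_force: [0.3, 0.0, -1.6]
width: 45.3
finger_force: 35.0
rel [-6.555  3.705  2.786] 0.0 yaw 1.484 clk 37.58
```

```bash
python3 -m jog '[-2,1.2,0,0,-4,2.4,0,0,-6,3.5,0,0,-6.55,3.7,0.5,0,-6.55,3.7,1.6,0,-6.55,3.7,2.4,0,-6.55,3.7,2.9,0,-6.55,3.7,3.1,0,-6.55,3.7,3.2,0,-6.55,3.7,3.25,0]'; python3 -m jog '[0,0,0,0,0,0,0,0]' 0.7; python3 -m jog '[0,0,0,0,0,0,-1,0,0,0,-3,0,0,0,-4.5,0,0,0,-5.5,0]'; python3 -c "
from h import *
rel(572,417,90,1.484)"
```

```text
clock: 38.83
position: [654.2, 144.1, 53.0]
tool_rot: [3.141, -0.001, 1.484]
wrist_force: [-4.6, 2.0, 11.2]
width: 45.4
finger_force: 35.0
clock: 39.08
position: [654.4, 143.8, 52.2]
tool_rot: [3.14, -0.0, 1.484]
wrist_force: [-1.0, -0.4, 1.1]
width: 61.1
finger_force: 0.0
clock: 39.7
position: [654.5, 143.7, 191.4]
tool_rot: [3.139, -0.001, 1.484]
wrist_force: [0.5, 0.1, -0.1]
width: 65.1
finger_force: 0.0
rel [10.602 -4.241  4.052] 0.0 yaw 1.484 clk 39.7
```

Next, pot 2.

```bash
python3 -m jog '[2,-0.8,0,0,4,-1.6,0,0,6,-2.4,0,0,8,-3.2,0,0,10,-4,0,0,10.6,-4.24,1,0,10.6,-4.24,3,0,10.6,-4.24,4,0,10.6,-4.24,4,0]' 0.7; python3 -c "
from h import *
rel(572,417,9,1.484)"
```

```text
clock: 40.83
position: [570.4, 416.3, 87.2]
tool_rot: [-3.139, 0.002, 1.484]
wrist_force: [0.0, 0.4, -0.2]
width: 65.2
finger_force: 0.0
rel [0.041 0.07  3.128] 0.0 yaw 1.484 clk 40.83
```

```bash
python3 -m jog '[0.04,0.05,1.5,0,0.04,0.05,2.6,0,0.04,0.05,3.13,0,0.04,0.05,3.13,0]'; python3 -m jog '[0,0,0,0,0,0,0,0,0,0,0,0,0,0,0,0]' 0 35; python3 -m jog '[0,0,-2,0,0,0,-4,0,0,0,-6,0,0,0,-6,0]'; python3 -c "
from h import *
rel(634.5,-95,120,1.484)"
```

```text
clock: 41.32
position: [572.9, 417.8, 11.4]
tool_rot: [3.141, -0.0, 1.484]
wrist_force: [0.2, -0.5, 0.2]
width: 64.9
finger_force: 0.0
clock: 41.82
position: [573.3, 418.1, 12.1]
tool_rot: [3.14, -0.001, 1.484]
wrist_force: [-0.3, -1.2, 5.7]
width: 45.8
finger_force: 35.0
clock: 42.32
position: [574.0, 418.7, 165.2]
tool_rot: [3.136, -0.004, 1.484]
wrist_force: [0.6, 0.2, -2.9]
width: 45.6
finger_force: 35.0
rel [-20.269   4.177   1.748] 0.0 yaw 1.484 clk 42.33
```

```bash
python3 -m jog '[-2,0.4,0,0,-4,0.8,0,0,-6,1.2,0,0,-8,1.6,0,0,-10,2.1,0,0,-12,2.5,0,0,-14,2.9,0,0,-16,3.3,0,0,-18.5,3.8,0,0,-20.27,4.18,0,0]'; python3 -c "
from h import *
rel(634.5,-95,85,1.484)"
```

```text
clock: 43.58
position: [632.0, -98.3, 159.0]
tool_rot: [-3.139, -0.0, 1.483]
wrist_force: [0.9, 0.8, -2.7]
width: 45.6
finger_force: 35.0
rel [0.14  0.098 2.96 ] -0.0 yaw 1.483 clk 43.58
```

```bash
python3 -m jog '[0.04,0.03,1.2,0,0.04,0.03,2.4,0,0.04,0.03,3.2,0,0.04,0.03,3.5,0,0.04,0.03,3.7,0,0.04,0.03,3.7,0]'; python3 -m jog '[0,0,0,0,0,0,0,0,0,0,0,0]' 0.7
```

```text
clock: 44.32
position: [634.1, -95.1, 68.9]
tool_rot: [3.141, 0.0, 1.484]
wrist_force: [-0.4, -0.3, -1.5]
width: 45.5
finger_force: 35.0
clock: 44.7
position: [634.0, -95.3, 68.9]
tool_rot: [3.141, 0.0, 1.484]
wrist_force: [0.2, -0.3, 0.1]
width: 64.2
finger_force: 0.0
```

```bash
python3 -m jog '[0,0,-0.4,0,0,0,-1.4,0,0,0,-3,0,0,0,-4.5,0,0,0,-4.5,0]'; python3 - <<'E'
from h import *
g=snap("scene"); cv2.imwrite("pics/w1.png",cv2.resize(g["frame"][200:360,170:440],None,fx=2.8,fy=2.8,interpolation=cv2.INTER_CUBIC))
for n,P in [("L up",(655,144,64)),("L dn",(655,144,42)),("R up",(634.5,-95,64)),("R dn",(634.5,-95,42))]: print(n,np.round((np.array(proj(g,P))-[170,200])*2.8))
E
```

```text
clock: 45.32
position: [635.3, -95.5, 184.8]
tool_rot: [3.136, 0.001, 1.484]
wrist_force: [0.3, -0.4, -0.5]
width: 65.4
finger_force: 0.0
L up [524. 197.]
L dn [522. 213.]
R up [223. 139.]
R dn [227. 155.]
```

View pics/w1.png

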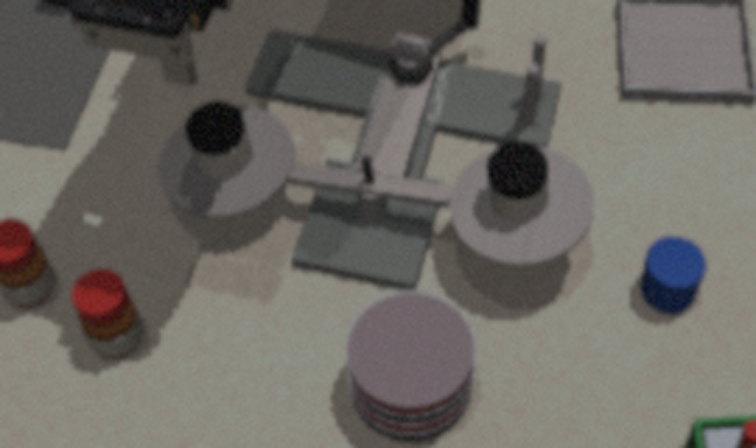

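The right pan (image left, centre (227,157)) is down and the left pan (522,200) is up, so pot 2 is heavier than pot 1. I'll put pot 1 back on the bench and try pot 3.

```bash
python3 -c "
from h import *
rel(654.5,144,110,1.484)"; python3 -m jog '[2,-0.05,0,0,4,-0.05,0,0,6,-0.05,0,0,8,-0.05,0,0,9.6,-0.05,0.5,0,9.6,-0.05,2,0,9.6,-0.05,3,0,9.6,-0.05,3,0]'; python3 -c "
from h import *
rel(654.5,144,74,1.484)"
```

```text
rel [ 9.607 -0.03   2.899] 0.0 yaw 1.484 clk 45.38
clock: 46.38
position: [651.6, 143.8, 103.1]
tool_rot: [-3.136, 0.001, 1.484]
wrist_force: [0.8, 0.2, 0.2]
width: 64.9
finger_force: 0.0
rel [0.019 0.12  1.164] 0.0 yaw 1.484 clk 46.38
```

```bash
python3 -m jog '[0,0.07,0.5,0,0,0.07,1,0,0,0.07,1.1,0,0,0.07,1.1,0]'; python3 -m jog '[0,0,0,0,0,0,0,0,0,0,0,0,0,0,0,0]' 0 30; python3 -m jog '[0,0,-0.5,0,0,0,-1.5,0,0,0,-3,0,0,0,-3,0]'; python3 -c "
from h import *
rel(576,315,100,1.484)"
```

```text
clock: 46.88
position: [655.1, 143.8, 78.5]
tool_rot: [-3.142, 0.0, 1.484]
wrist_force: [-0.8, 0.1, -0.0]
width: 64.9
finger_force: 0.0
clock: 47.38
position: [655.1, 143.9, 78.7]
tool_rot: [3.141, -0.0, 1.484]
wrist_force: [-0.4, 0.7, 2.0]
width: 45.5
finger_force: 30.0
clock: 47.88
position: [656.5, 144.1, 156.9]
tool_rot: [3.136, -0.001, 1.484]
wrist_force: [-0.5, -0.2, -1.3]
width: 45.5
finger_force: 30.0
rel [ 6.53  -3.813  2.264] 0.0 yaw 1.484 clk 47.88
```

```bash
python3 -m jog '[2,-1.2,0,0,4,-2.4,0,0,6,-3.6,0,0,6.5,-3.8,1.2,0,6.5,-3.8,3,0,6.5,-3.8,4.5,0,6.5,-3.8,5.3,0,6.5,-3.8,5.6,0,6.5,-3.8,5.68,0,6.5,-3.8,5.68,0]'
```

```text
clock: 49.12
position: [575.0, 315.0, 13.6]
tool_rot: [3.14, -0.002, 1.484]
wrist_force: [-5.8, 3.6, 12.9]
width: 45.1
finger_force: 30.0
```

Released on the bench; then pot 3.

```bash
python3 -m jog '[0,0,0,0,0,0,0,0]' 0.7; python3 -m jog '[0,0,-2,0,0,0,-4,0,0,0,-4,0]'; python3 -c "
from h import *
rel(454,398,60,1.484)"
```

```text
clock: 49.38
position: [574.7, 314.0, 11.8]
tool_rot: [3.141, -0.0, 1.484]
wrist_force: [0.2, -0.4, 0.7]
width: 61.2
finger_force: 0.0
clock: 49.75
position: [576.5, 314.7, 115.6]
tool_rot: [3.135, -0.003, 1.484]
wrist_force: [-0.1, 0.4, -0.5]
width: 65.1
finger_force: 0.0
rel [ 2.886 -5.183  2.2  ] 0.0 yaw 1.484 clk 49.75
```

```bash
python3 -m jog '[1,-2,0,0,2,-4,0,0,2.87,-5.15,0.5,0,2.87,-5.15,2,0,2.87,-5.15,2.2,0,2.87,-5.15,2.2,0]'; python3 -c "
from h import *
rel(454,398,10,1.484)"
```

```text
clock: 50.5
position: [452.7, 396.2, 56.3]
tool_rot: [-3.141, 0.001, 1.484]
wrist_force: [0.1, 0.1, -0.0]
width: 64.8
finger_force: 0.0
rel [0.076 0.048 1.854] -0.0 yaw 1.484 clk 50.5
```

```bash
python3 -m jog '[0.05,0.03,0.8,0,0.05,0.03,1.5,0,0.05,0.03,1.8,0,0.05,0.03,1.8,0]'; python3 -m jog '[0,0,0,0,0,0,0,0,0,0,0,0,0,0,0,0]' 0 35; python3 -m jog '[0,0,-2,0,0,0,-4,0,0,0,-6,0,0,0,-6,0]'; python3 -c "
from h import *
rel(654.5,144,120,1.484)"
```

```text
clock: 51.0
position: [453.0, 397.5, 10.7]
tool_rot: [-3.141, 0.001, 1.484]
wrist_force: [0.6, 0.2, -0.1]
width: 64.7
finger_force: 0.0
clock: 51.5
position: [453.5, 397.9, 11.9]
tool_rot: [3.141, -0.0, 1.484]
wrist_force: [-0.5, -0.5, 4.7]
width: 45.3
finger_force: 35.0
clock: 52.0
position: [454.6, 398.8, 165.2]
tool_rot: [3.137, -0.004, 1.484]
wrist_force: [0.3, -0.4, -1.1]
width: 45.6
finger_force: 35.0
rel [-9.473  8.839  1.809] 0.0 yaw 1.484 clk 52.0
```

```bash
python3 -m jog '[-2,2,0,0,-4,4,0,0,-6,6,0,0,-8,7.6,0,0,-9.47,8.84,0,0,-9.47,8.84,0.6,0,-9.47,8.84,2,0,-9.47,8.84,3,0,-9.47,8.84,3.5,0,-9.47,8.84,3.7,0]';  python3 -c "
from h import *
rel(654.5,144,69,1.484)"
```

```text
clock: 53.25
position: [652.3, 143.3, 68.1]
tool_rot: [-3.14, 0.0, 1.485]
wrist_force: [-1.3, 1.2, 1.9]
width: 44.8
finger_force: 35.0
rel [ 0.034  0.086 -0.035] 0.0 yaw 1.485 clk 53.25
```

```bash
python3 -m jog '[0,0,0,0,0,0,0,0]'; python3 -m jog '[0,0,0,0,0,0,0,0,0,0,0,0]' 0.7;  python3 -m jog '[0,0,-0.4,0,0,0,-1.4,0,0,0,-3,0,0,0,-4.5,0,0,0,-4.5,0]'; python3 - <<'E'
from h import *
g=snap("scene"); cv2.imwrite("pics/w2.png",cv2.resize(g["frame"][160:360,170:500],None,fx=2.4,fy=2.4,interpolation=cv2.INTER_CUBIC))
for n,P in [("L up",(655,144,64)),("L dn",(655,144,42)),("R up",(634.5,-95,64)),("R dn",(634.5,-95,42))]: print(n,np.round((np.array(proj(g,P))-[170,160])*2.4))
E
```

```text
clock: 53.5
position: [653.3, 142.9, 69.9]
tool_rot: [3.14, -0.0, 1.484]
wrist_force: [-1.6, 0.3, 0.8]
width: 45.4
finger_force: 35.0
clock: 53.88
position: [653.0, 142.7, 69.0]
tool_rot: [3.141, -0.0, 1.484]
wrist_force: [-0.2, -0.4, 0.2]
width: 64.5
finger_force: 0.0
clock: 54.5
position: [654.4, 143.0, 185.4]
tool_rot: [3.136, -0.001, 1.484]
wrist_force: [-0.3, -0.1, -0.7]
width: 65.2
finger_force: 0.0
L up [449. 265.]
L dn [447. 279.]
R up [191. 215.]
R dn [194. 229.]
```

View pics/w2.png

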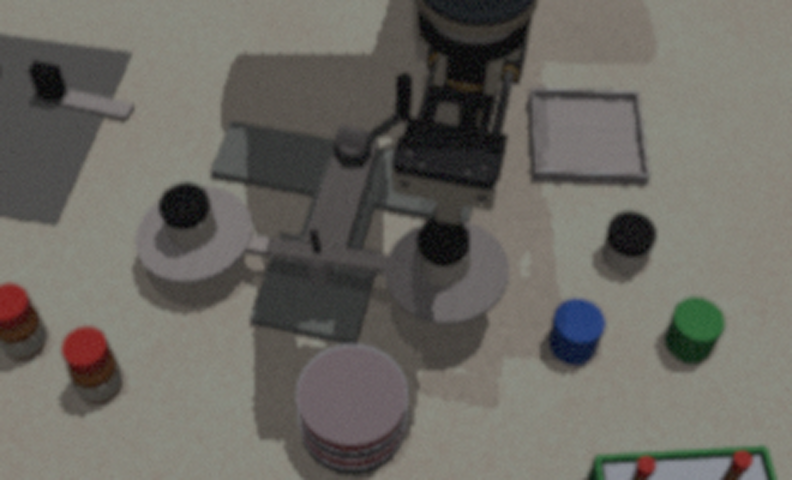

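The right pan (centre (194,236)) is still down and the left pan (449,271) is up, so pot 2 is the heaviest. I'll put pot 3 back on the bench.

```bash
python3 -m jog '[0,0,1.5,0,0,0,3,0,0,0,4,0,0,0,4.35,0,0,0,4.35,0]';  python3 -m jog '[0,0,0,0,0,0,0,0,0,0,0,0,0,0,0,0]' 0 30; python3 -m jog '[0,0,-0.5,0,0,0,-1.5,0,0,0,-3,0,0,0,-3,0]'; python3 -c "
from h import *
rel(456,400,100,1.484)"
```

```text
clock: 55.18
position: [652.6, 142.7, 72.2]
tool_rot: [-3.14, 0.0, 1.484]
wrist_force: [-0.3, -0.3, 0.2]
width: 65.4
finger_force: 0.0
clock: 55.68
position: [653.3, 142.9, 73.3]
tool_rot: [3.14, -0.0, 1.484]
wrist_force: [-0.1, 0.4, 2.8]
width: 45.8
finger_force: 30.0
clock: 56.18
position: [654.3, 143.0, 151.3]
tool_rot: [3.136, -0.001, 1.484]
wrist_force: [0.6, 0.3, -0.6]
width: 45.8
finger_force: 30.0
rel [ 9.553 -8.803  2.017] 0.0 yaw 1.484 clk 56.17
```

```bash
python3 -m jog '[2,-2,0,0,4,-4,0,0,6,-6,0,0,8,-7.6,0,0,9.55,-8.8,0,0,9.55,-8.8,1.5,0,9.55,-8.8,3.5,0,9.55,-8.8,5,0,9.55,-8.8,5.5,0,9.55,-8.8,5.64,0]'; python3 -m jog '[0,0,0,0,0,0,0,0]'; python3 -m jog '[0,0,0,0,0,0,0,0]' 0.7
```

```text
clock: 57.42
position: [454.0, 400.1, 7.7]
tool_rot: [-3.14, 0.0, 1.484]
wrist_force: [-10.3, -0.0, 27.2]
width: 45.8
finger_force: 30.0
clock: 57.68
position: [454.3, 400.0, 7.8]
tool_rot: [-3.141, -0.0, 1.484]
wrist_force: [-3.2, 1.4, 5.6]
width: 45.5
finger_force: 30.0
clock: 57.92
position: [454.5, 399.6, 6.9]
tool_rot: [3.141, -0.0, 1.484]
wrist_force: [-0.1, -0.3, -0.6]
width: 60.9
finger_force: 0.0
```

```bash
python3 -m jog '[0,0,-2,0,0,0,-4,0,0,0,-6,0,0,0,-6,0]'; python3 -c "
from h import *
rel(634.5,-95.3,130,1.484)"
```

```text
clock: 58.42
position: [455.9, 400.7, 160.6]
tool_rot: [3.136, -0.005, 1.484]
wrist_force: [0.6, 0.6, -0.3]
width: 65.4
finger_force: 0.0
rel [-19.155   8.826   1.185] 0.0 yaw 1.484 clk 58.42
```

```bash
python3 -m jog '[-2,1,0,0,-4,2,0,0,-6,3,0,0,-8,4,0,0,-10,5,0,0,-12,6,0,0,-14,6.8,0,0,-16,7.6,0,0,-18,8.4,0,0,-19.15,8.83,0,0]'; python3 -m jog '[0,0,0.5,0,0,0,1,0,0,0,1,0]'; python3 -c "
from h import *
rel(634.5,-95.3,54,1.484)"
```

```text
clock: 59.68
position: [632.8, -98.9, 155.2]
tool_rot: [-3.14, -0.0, 1.482]
wrist_force: [-0.2, 0.5, 0.1]
width: 65.3
finger_force: 0.0
clock: 60.05
position: [631.9, -95.1, 129.9]
tool_rot: [-3.138, -0.001, 1.485]
wrist_force: [0.5, 0.3, 0.2]
width: 65.0
finger_force: 0.0
rel [-2.000e-03  1.150e-01  3.035e+00] 0.01 yaw 1.485 clk 60.05
```

```bash
python3 -m jog '[0,0.08,1,0,0,0.08,2,0,0,0.08,2.8,0,0,0.08,3,0,0,0.08,3,0]'; python3 -m jog '[0,0,0,0,0,0,0,0,0,0,0,0,0,0,0,0]' 0 35; python3 -m jog '[0,0,-0.5,0,0,0,-2,0,0,0,-4,0,0,0,-4.5,0,0,0,-4.5,0]'; python3 - <<'E'
from h import *
g=snap("top"); cv2.imwrite("pics/t3.png",g["frame"][220:380,130:540])
hsv=cv2.cvtColor(g["frame"],cv2.COLOR_BGR2HSV)
print([np.round(proj(g,P)) for P in [(433.5,270.5,16)]])
for p in [(211,300),(257,296),(260,342),(214,347)]: print(px(g,*p,16).round(0))
rel(433.5,270.5,120,1.484)
E
```

```text
clock: 60.68
position: [635.1, -96.4, 57.0]
tool_rot: [3.141, 0.0, 1.484]
wrist_force: [-0.3, 0.3, 0.4]
width: 64.9
finger_force: 0.0
clock: 61.18
position: [635.0, -96.6, 57.2]
tool_rot: [3.141, 0.0, 1.484]
wrist_force: [-3.1, 0.3, 5.4]
width: 45.7
finger_force: 35.0
clock: 61.8
position: [634.8, -96.5, 169.1]
tool_rot: [3.141, 0.0, 1.484]
wrist_force: [0.7, -1.0, -2.9]
width: 45.5
finger_force: 35.0
[array([232., 321.])]
[486. 323.  16.]
[495. 209.  16.]
[382. 202.  16.]
[371. 315.  16.]
rel [13.926 -9.266  1.932] 0.0 yaw 1.484 clk 61.85
```

View pics/t3.png

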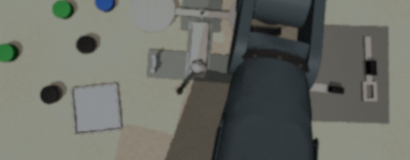

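The tray was knocked: its centre is now at about crop (97,108), or full image (227.5,328), a shift of about (−17, +17) mm. Both tools lie upright on the mat.

```bash
python3 - <<'E'
from h import *
g=snap("top")
a=px(g,227.5,327.8,16)-px(g,235,321,16); print(a, np.array([433.5,270.5])+a[:2])
rel(418,287,100,1.484)
E
```

```text
[-16.37322696  18.45276504   0.        ] [417.12677304 288.95276504]
rel [14.528 -9.927  2.723] 0.0 yaw 1.484 clk 61.9
```

```bash
python3 -m jog '[2,-1.3,0,0,4,-2.6,0,0,6,-4,0,0,8,-5.5,0,0,10,-7,0,0,12,-8.5,0,0,13,-9.6,0,0,13,-9.6,0,0,13,-9.6,0,0]'; python3 - <<'E'
from h import *; import pickle
rel(418,287,60,1.484)
g=snap('wrist','tr.png'); pickle.dump(g,open('tr.pkl','wb'))
E
```

```text
clock: 63.02
position: [423.9, 247.5, 168.3]
tool_rot: [-3.14, 0.001, 1.484]
wrist_force: [-0.1, -0.2, -3.3]
width: 45.3
finger_force: 35.0
rel [ 1.557 -0.365  4.33 ] 0.0 yaw 1.484 clk 63.02
```

View pics/tr.png

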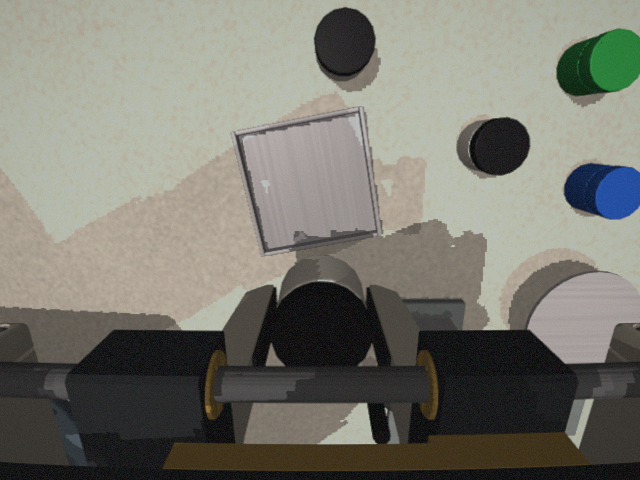

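The tray corners are at (234,132), (363,108), (381,236) and (263,254), and the pot is still held.

```bash
python3 - <<'E'
from h import *; import pickle
g=pickle.load(open('tr.pkl','rb'))
C=[px(g,*p,16) for p in [(234,132),(363,108),(381,236),(263,254)]]; c=np.mean(C,0); print(np.round(C),c)
rel(c[0],c[1],20,1.484)
E
```

```text
[[355. 339.  16.]
 [466. 349.  16.]
 [477. 235.  16.]
 [365. 227.  16.]] [415.78882323 287.53399509  16.        ]
rel [ 1.578 -0.47   5.938] -0.0 yaw 1.484 clk 63.08
```

```bash
python3 -m jog '[0.8,-0.2,0,0,1.58,-0.47,0,0,1.58,-0.47,1.5,0,1.58,-0.47,3.5,0,1.58,-0.47,5,0,1.58,-0.47,5.7,0,1.58,-0.47,5.9,0,1.58,-0.47,5.95,0,1.58,-0.47,5.95,0]'; python3 -m jog '[0,0,0,0]'; python3 -m jog '[0,0,0,0,0,0,0,0]' 0.65; python3 -m jog '[0,0,-1,0,0,0,-3,0,0,0,-6,0,0,0,-8,0]'; python3 - <<'E'
from h import *
g=snap('wrist'); print(manip.state()["position"])
c=snap("top")["frame"][150:390,100:540]; s=snap("scene")["frame"][120:360,100:540]
cv2.imwrite("pics/fin.png",np.vstack([c,s]))
E
```

```text
clock: 64.2
position: [416.3, 288.6, 21.4]
tool_rot: [3.14, -0.001, 1.484]
wrist_force: [0.4, 0.2, -3.3]
width: 45.5
finger_force: 35.0
clock: 64.32
position: [416.1, 288.6, 21.2]
tool_rot: [3.14, -0.001, 1.484]
wrist_force: [-0.5, 0.1, -3.3]
width: 45.7
finger_force: 35.0
clock: 64.58
position: [415.9, 288.5, 20.8]
tool_rot: [3.141, -0.0, 1.484]
wrist_force: [0.5, -0.5, -0.4]
width: 59.0
finger_force: 0.0
clock: 65.08
position: [415.4, 288.2, 222.6]
tool_rot: [3.141, -0.0, 1.484]
wrist_force: [1.5, 0.2, -0.5]
width: 60.4
finger_force: 0.0
[418.05444381 289.86154452 230.56366838]
```

View pics/fin.png

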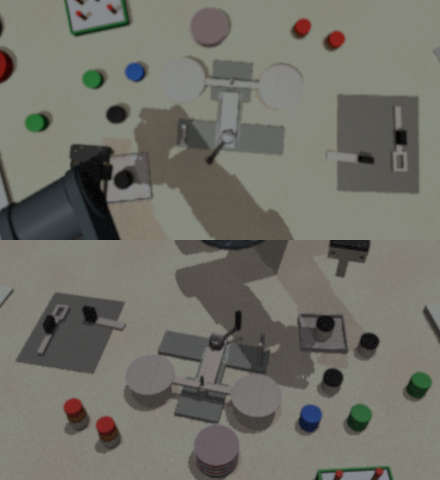

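The heaviest pot stands centred in the tray at (325,330). The other two stand upright on the bench, both tools are on the mat, and the dishes and cups are undisturbed.

```bash
python3 -m jog '[0,0,0,0,0,0,0,0,0,0,0,0,0,0,0,0]'; python3 -c "
from h import *
print(job.job_done())"
```

```text
clock: 65.72
position: [415.5, 288.3, 219.9]
tool_rot: [-3.141, 0.001, 1.484]
wrist_force: [-0.2, 0.7, 0.0]
width: 60.3
finger_force: 0.0
the job is handed in; nothing more can be done
None
```

The job is handed in at about 66 s and the hand-in gave no verdict: by camera and force readings the locknut is at its stop, both tools are back on the mat, the heaviest pot stands in the tray and the other two stand on the bench.

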